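# Pack the robot-car kit case

## Robot

A 6-joint arm with a two-finger parallel gripper is mounted at the origin on the work surface. World frame = base frame: x ahead of the robot, y to its left, z up, the work surface at z = 0. Lengths are in m, angles in rad, forces in N, time in s.
With the tool pointing down it reaches from about 0.375 to 0.825 m from the base axis. Payload 5.5 kg.
Tool frame: the origin (TCP) lies at the very end of the fingers, on their centre line; the grasp point (between the pads) lies 19 mm behind it (bot.grip_point_offset is the distance from the TCP to the grasp point, in m); x points along the fingers, z is the direction in which the jaws open and shut, and the axes are right-handed (so a half turn about x gives the same grasp; the last joint's range is limited). The gripper opens to 85 mm and grips with 20 to 120 N. Pads are 22 mm wide; open, the fingers measure 114 mm over their backs; the gripper's body (76 mm by 85 mm) begins 54 mm behind the grasp point. The pads swing forward as they close: fully open they stand 13 mm farther back than shut.
Start: joints at [-1.273, 0.314, -0.047, 1.21, 0, 1.571], TCP at [0.176, -0.574, 0.231] pointing down, gripper open.
Joint ranges: [-2.67, 2.67], [-0.69, 1.73], [-1.03, 1.25], [-2.08, 2.16], [-1.42, 1.45], [-3.14, 3.14]. Speed limits (rad/s): [2.39, 2.39, 3.01, 3.14, 3.14, 3.14].

## Interface

Orientations are given as a rotation vector (axis times angle).
In Python, from workcell import bot gives the robot as it stands.
- The arm moves only by the tool arm_command, never from a script. Its argument "commands" is a list of rows, each a list of 3 entries, a list of its own where there are three numbers: the turn, a rotation vector about the tool's x, y, z in units of 8 degrees (1.0 is 8 degrees), then the shift along the tool's x, y, z in units of 25 mm (1.0 is 25 mm), then the opening, from -1 (shut) to 1 (fully open), so that 0 is half open. In form: [[[rx, ry, rz], [tx, ty, tz], jaw], ...]. A call has 1 to 20 rows; each row shifts and turns the pose as measured when the row begins, along the tool's axes as they then stand; what a row does not reach is not made up. A row lasts 1/8 s, in which the tool goes at most 62.5 mm and 10.7 degrees, less where a joint would pass 70% of its speed; a pose out of reach is approached as far as the arm can. A call is refused whole if a number of a shift passes 1 or a number of a turn 1, either way. A call with a gripper value outside its range is refused whole. The fingers move at their own pace and stop on an object; the grip force is fixed at half the most. Time passes only in rows, so rows that do not move let the fingers close. It gives the time, the measured TCP pose, the force and the opening at its end, in the units of the state.
- bot.sense(): the state, without advancing time (a new reading comes with each control period).
- bot.get_image(name): name is "scene" or "top" or "wrist"; returns a dict with "frame" (384x512x3 uint8, red, green, blue), "vfov" (degrees; the focal length in pixels is half the picture's height over the tangent of half this angle, whatever the lens; pixels are square), "cx", "cy" (the principal point, pixels), "k1" (the pictures are not rectified: a ray, as slopes to the right and down, at radius r is drawn at 1 + k1 r^2 times it, then the intrinsics apply), "R" (3x3) and "t" (3): a world point X has camera coordinates R X + t. Camera axes: x right, y down, z forward; pixel columns grow to the right and rows downward; lengths in m; the calibration is good to about 2 mm. A picture is of the moment at which its call begins. There is no depth.
- bot.job_done(): hands the job in, once; it reports no verdict.
The state is a dict: "time_s": time; "q": joint angles; "qvel": joint speeds; "joint_efforts": joint torques, N m; "tcp_pos": TCP position; "tool_rot": TCP orientation; "ft_force": force on the tool from outside, world axes, zero at the start; "torque": the same for the moment, N m; "finger_gap": finger opening in m.
Only numpy, scipy, OpenCV 4.12 (cv2) and the standard library are available. Lean on these libraries where they do the work, as an engineer would, in place of code of your own. Each camera call takes 0.05 s, during which the arm holds its last target.

## Task

Pack the car kit back into its case: the large wheel, the long gear motor, the battery holder and the driver board, each lying flat and fully down in the recess shaped for it. Set the parts down rather than dropping them, and leave the small wheel and the short motor lying where they are, for they belong to another kit.

Things in the scene. Friction and masses are not known exactly. Their poses are not given: they have to be found in the camera images.
- wheel: Large drive wheel lying flat: black rubber tyre, yellow spoked hub, 54 mm diameter, 26 mm high (27 mm over the hub face). Origin at the centre of its underside, z up. To be packed, in the round recess.
- motor: Long gear motor lying down: 70 mm long (along its x), 22 mm wide (y), 22 mm high; a yellow gearbox block from x = -35 to +11 mm, then a round steel motor can (21 mm diameter) to x = +35 mm; a white stub shaft (6 mm across) stands 6 mm above the top at x = -25 mm. Origin at the middle of its underside. To be packed, in the long narrow recess.
- battery: Battery holder: black block 60 mm long (x), 34 mm wide (y), 18 mm high at its long sides, with two grey cells lying along x in its top (22 mm high over all). Origin at the centre of its underside. To be packed, in the middle-sized oblong recess.
- board: Motor driver board: a square blue plate 44 x 44 mm, 4 mm thick, with a dark finned heat sink standing at its middle (26 mm along x, 16 mm along y, from 4 to 26 mm above the underside), and a green terminal strip (30 mm along y, 6 mm wide, 11 mm high) at x = -18.5 and +18.5 mm. The heat sink is the place to grip, across y. Origin at the centre of its underside. To be packed, in the square recess.
- small_wheel: Look-alike, not of this kit: small wheel of the same make-up as the large one but 38 mm diameter, 26 mm high. Origin at the centre of its underside. Leave it where it lies.
- short_motor: Look-alike, not of this kit: short motor, 44 mm long (x), 22 mm wide and high, yellow gearbox and steel can as on the long one. Origin at the middle of its underside. Leave it where it lies.
- nest_wheel: Fixed light grey insert plate, 108 mm (x) by 88 mm (y) by 10 mm high, with a round recess, 70 mm diameter, 7 mm deep, at its centre: the place of the wheel. Origin at the centre of its underside; the recess floor is 3 mm and the rim 10 mm above it. The four inserts lie two by two in a fixed white case, in any order.
- nest_motor: Fixed light grey insert plate, 108 mm (x) by 88 mm (y) by 10 mm high, with a long narrow recess, 86 mm (x) by 38 mm (y), 7 mm deep, at its centre: the place of the long gear motor, its length along x either way round. Origin at the centre of its underside; the recess floor is 3 mm and the rim 10 mm above it. The case's clear lid lies open at its +y side, 12 mm high.
- nest_battery: Fixed light grey insert plate, 108 mm (x) by 88 mm (y) by 10 mm high, with an oblong recess, 76 mm (x) by 50 mm (y), 7 mm deep, at its centre: the place of the battery holder, its length along x either way round. Origin at the centre of its underside; the recess floor is 3 mm and the rim 10 mm above it. Neighbouring inserts are 110 mm apart along x, 90 mm along y.
- nest_board: Fixed light grey insert plate, 108 mm (x) by 88 mm (y) by 10 mm high, with a square recess, 60 x 60 mm, 7 mm deep, at its centre: the place of the driver board, square with it, any quarter turn. Origin at the centre of its underside; the recess floor is 3 mm and the rim 10 mm above it. The case's rim round the inserts is 14 mm above the table.
There are look-alikes about, which are no part of the job. What is shaped like the nest_battery but orange or pink is not meant. What is shaped like the motor but pink is not meant.

How it is judged:
At the end, for the whole second after the job is handed in: Each of the four parts lies in its own recess: centre within 14 mm of the insert's, underside under 6 mm above the insert's underside, tilted under 0.1 rad, at rest, released; small wheel and short motor within 25 mm of their start (horizontal distance between wheel and nest_wheel below 0.014 m and z of wheel in the frame of nest_wheel below 0.006 m and angle between each of wheel, motor, battery, board's own z axis and vertical below 0.1 rad and linear speed of each of wheel, motor, battery, board below 0.02 m/s and contact force between the fingers and wheel below 0.05 N and horizontal distance between motor and nest_motor below 0.014 m and z of motor in the frame of nest_motor below 0.006 m and contact force between the fingers and motor below 0.05 N and horizontal distance between battery and nest_battery below 0.014 m and z of battery in the frame of nest_battery below 0.006 m and contact force between the fingers and battery below 0.05 N and horizontal distance between board and nest_board below 0.014 m and z of board in the frame of nest_board below 0.006 m and contact force between the fingers and board below 0.05 N and distance of each of small_wheel, short_motor from where it was at the start of the episode below 0.025 m); the robot touches nothing.
It fails at once if the small wheel is moved from its place (more than 25 mm) (distance of small_wheel from where it was at the start of the episode above 0.025 m).
It fails at once if the short motor is moved from its place (more than 25 mm) (distance of short_motor from where it was at the start of the episode above 0.025 m).
It fails at once if a part is dropped (falls faster than 0.8 m/s out of the fingers) ((linear speed of wheel above 0.8 m/s and contact force between the fingers and wheel below 0.01 N) or (linear speed of motor above 0.8 m/s and contact force between the fingers and motor below 0.01 N) or (linear speed of battery above 0.8 m/s and contact force between the fingers and battery below 0.01 N) or (linear speed of board above 0.8 m/s and contact force between the fingers and board below 0.01 N)).
It also fails if it takes over 99 s, if anything falls off the work surface, if the arm or the gripper's body presses on something with over 40 N, if the wrist force passes 120 N, or if a joint passes its speed limit or range.

## Working session

There is one attempt and no reset: what is moved stays moved. The work goes in short steps, Python scripts to look and compute and a tool call to move; the robot and the scene stay as the last step left them, time stands still between calls to the robot, and variables do not carry over. Pictures are saved under pics/ and viewed, and the job is handed in when it is done.

Besides the shell and the picture viewer there is one more tool, called after "Emit:" by a JSON object that holds its "fn" and its "kwargs", one argument or row to a line. arm_command: Moves the arm, as the interface text tells. Its arguments: {"type":"object","properties":{"commands":{"type":"array"}},"required":["commands"]}

```bash
ls; mkdir -p pics
cat > h.py <<'E'
import numpy as np, cv2
from workcell import bot
from scipy.spatial.transform import Rotation as Ro
def snap(n,fn):
    d=bot.get_image(n); cv2.imwrite('pics/'+fn+'.png',d['frame'][:,:,::-1]); 
    np.savez('pics/'+fn+'.npz',**{k:np.array(v) for k,v in d.items()}); return d
def load(fn): return np.load('pics/'+fn+'.npz')
def ray(d,u,v):
    H=d['frame'].shape[0]; f=H/2/np.tan(np.radians(float(d['vfov']))/2)
    K=np.array([[f,0,float(d['cx'])],[0,f,float(d['cy'])],[0,0,1]])
    p=cv2.undistortPointsIter(np.array([[[u,v]]],float),K,np.array([float(d['k1']),0,0,0]),None,None,(3,50,1e-10))[0,0]
    return d['R'].T@np.array([p[0],p[1],1]), -d['R'].T@d['t']
def px(d,u,v,z):
    r,c=ray(d,u,v); return c+r*(z-c[2])/r[2]
def proj(d,X):
    H=d['frame'].shape[0]; f=H/2/np.tan(np.radians(float(d['vfov']))/2)
    p=d['R']@np.array(X)+d['t']; a=p[:2]/p[2]; a=a*(1+float(d['k1'])*(a@a)); return f*a+[float(d['cx']),float(d['cy'])]
def crop(fn,x0,y0,x1,y1,s,out):
    im=cv2.imread('pics/'+fn+'.png')[y0:y1,x0:x1]; im=cv2.resize(im,None,fx=s,fy=s,interpolation=cv2.INTER_CUBIC)
    for x in range((x0+19)//20*20,x1,20):
        cv2.putText(im,str(x),((x-x0)*s,10),0,.35,(255,0,255),1); cv2.line(im,((x-x0)*s,12),((x-x0)*s,18),(255,0,255),1)
    for y in range((y0+19)//20*20,y1,20):
        cv2.putText(im,str(y),(0,(y-y0)*s+4),0,.35,(255,0,255),1); cv2.line(im,(24,(y-y0)*s),(30,(y-y0)*s),(255,0,255),1)
    cv2.imwrite('pics/'+out+'.png',im)
def st():
    s=bot.sense(); R=Ro.from_rotvec(s['tool_rot']).as_matrix()
    print('t',s['time_s'],'tcp',np.round(s['tcp_pos'],4),'gap',round(s['finger_gap'],4),'F',np.round(s['ft_force'],1)); print(np.round(R,3)); return s,R
E
python3 - <<'E'
from h import *
for n in ['scene','top','wrist']:
    d=snap(n,n+'0'); print(n,d['vfov'],d['k1'],np.round(-d['R'].T@d['t'],3))
st(); print(bot.grip_point_offset)
E
```

```text
pics
scene 52.15037401596329 -0.0031201177611140645 [ 1.029 -0.097  0.818]
top 54.21084944148824 -0.054312304951997736 [0.282 0.073 1.093]
wrist 67.86659039560294 -0.027131940317559312 [ 0.249 -0.551  0.373]
t 0.15 tcp [ 0.1759 -0.5732  0.2306] gap 0.0853 F [0.7 0.6 0.6]
[[-0.     0.956  0.293]
 [ 0.001  0.293 -0.956]
 [-1.     0.    -0.001]]
0.0187
```

View pics/top0.png

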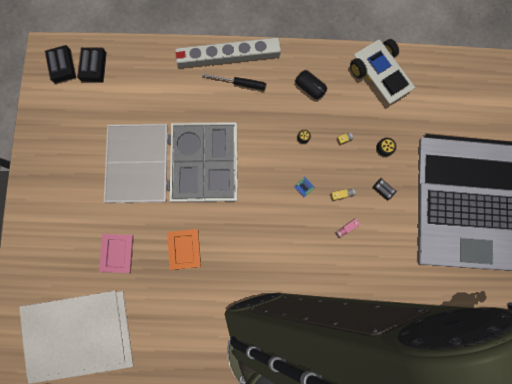

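View pics/scene0.png

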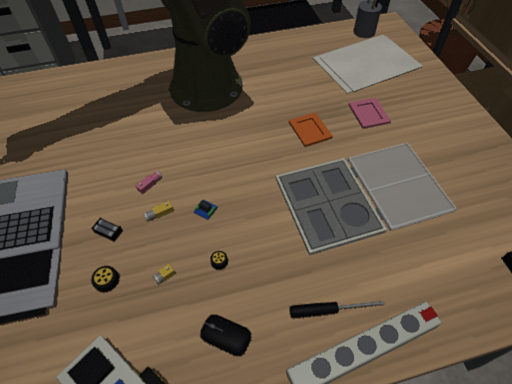

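View pics/wrist0.png

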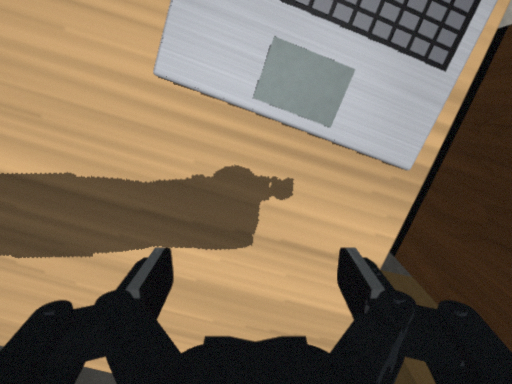

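Run:
```python
from h import *
crop('top0',285,120,410,245,6,'topA'); crop('top0',160,115,250,210,6,'topB');
```

```text
(no output)
```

View pics/topA.png

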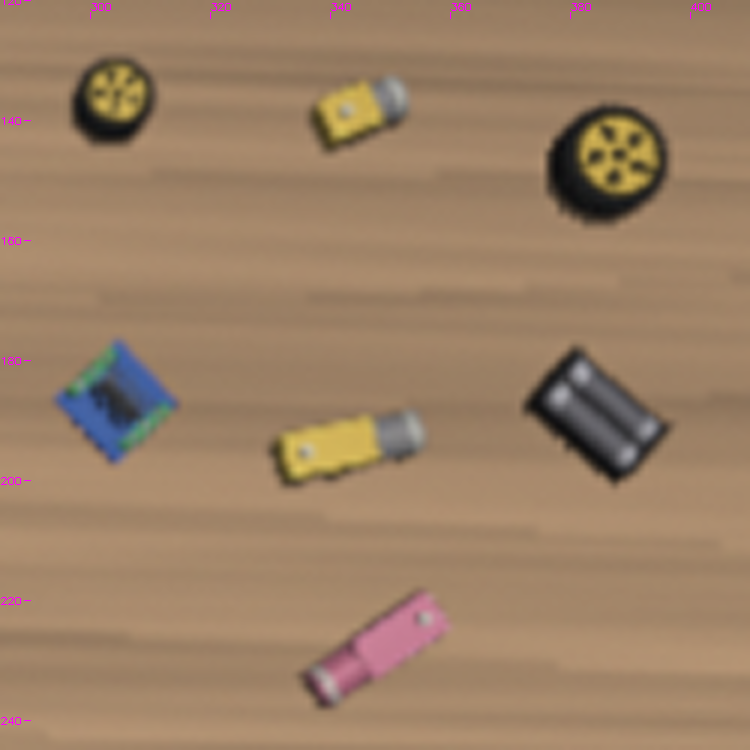

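View pics/topB.png

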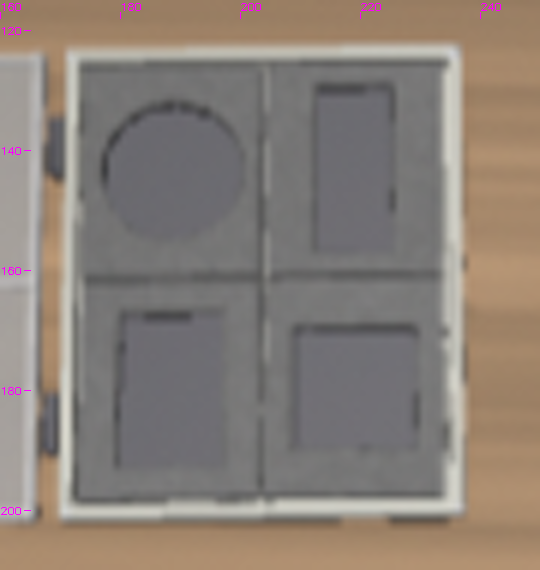

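Run:
```python
from h import *
d=load('top0')
A=lambda x,y,z,n:print(n,np.round(px(d,x/6+285,y/6+120,z),4))
B=lambda x,y,z,n:print(n,np.round(px(d,x/6+160,y/6+115,z),4))
A(620,151,.027,'wheel');A(117,93,.026,'swheel');A(347,111,.028,'smotor stub');A(405,95,.011,'smotor end')
A(305,452,.028,'motor stub');A(421,430,.011,'motor end');A(279,450,.02,'motor back')
for p in [(118,342),(177,404),(115,462),(57,399)]: A(*p,.004,'board')
A(117,402,.004,'board c'); A(95,384,.026,'hs1');A(133,411,.026,'hs2')
for p in [(560,396),(628,455),(581,374),(648,430)]: A(*p,.021,'cell')
for p,n in [((174,170),'wheel'),((354,168),'motor'),((170,391),'bat'),((355,388),'board')]: B(*p,.007,n)
for p in [(315,83),(395,83),(393,254),(312,250)]: B(*p,.010,'motor corner')
for p in [(72,52),(460,47),(463,513),(62,517)]: B(*p,.014,'case')
```

```text
wheel [ 0.5955 -0.3361  0.027 ]
swheel [ 0.6168 -0.0855  0.026 ]
smotor stub [ 0.6108 -0.1993  0.028 ]
smotor end [ 0.6255 -0.2332  0.011 ]
motor stub [ 0.4403 -0.177   0.028 ]
motor end [ 0.4553 -0.2386  0.011 ]
motor back [ 0.4421 -0.1662  0.02  ]
board [ 0.4961 -0.0899  0.004 ]
board [ 0.4659 -0.1193  0.004 ]
board [ 0.4362 -0.0888  0.004 ]
board [ 0.4667 -0.0599  0.004 ]
board c [ 0.4661 -0.0896  0.004 ]
hs1 [ 0.4708 -0.0756  0.026 ]
hs2 [ 0.4582 -0.0941  0.026 ]
cell [ 0.4725 -0.3048  0.021 ]
cell [ 0.4443 -0.3379  0.021 ]
cell [ 0.4838 -0.3155  0.021 ]
cell [ 0.4569 -0.3482  0.021 ]
wheel [0.5878 0.257  0.007 ]
motor [0.5914 0.1675 0.007 ]
bat [0.4761 0.253  0.007 ]
board [0.4802 0.1625 0.007 ]
motor corner [0.6338 0.1885 0.01  ]
motor corner [0.635  0.1486 0.01  ]
motor corner [0.5473 0.1462 0.01  ]
motor corner [0.5482 0.1863 0.01  ]
case [0.6452 0.31   0.014 ]
case [0.6534 0.1166 0.014 ]
case [0.4191 0.1074 0.014 ]
case [0.4116 0.3008 0.014 ]
```

Emit:
{"fn": "arm_command", "kwargs": {
  "commands": [
    [[-0.8,0,0],[0,0,0],1],
    [[-0.8,0,0],[0,0,0],1],
    [[-0.8,0,0],[0,0,0],1],
    [[-0.8,0,0],[0,0,0],1],
    [[-0.8,0,0],[0,0,0],1],
    [[0,0,0],[0,0,0],1]
  ]
}}

```text
time_s: 0.9
tcp_pos: [0.1755, -0.5717, 0.2283]
tool_rot: [0.55, 1.505, -0.542]
ft_force: [-0.2, 0.4, -0.7]
finger_gap: 0.0858
```

```bash
cat >> h.py <<'E'
def go(x,y,z,head=None):
    s,R=st(); dl=R.T@(np.array([x,y,z])-s['tcp_pos'])
    hd=np.degrees(np.arctan2(R[1,2],R[0,2])); print('jaw head',round(hd,1),'q',np.round(s['q'],2),'shift units',np.round(dl/.025,2))
    if head is not None:
        e=(head-hd+90)%180-90; print('turn units rx',round(-e/8,2), 'level corr (ry,rz)',np.round(np.degrees(np.cross(R[:,0],[0,0,-1])@R)/8,2))
E
python3 -c "
from h import *
go(.464,-.327,.2,-40)"
```

```text
t 0.9 tcp [ 0.1755 -0.5717  0.2283] gap 0.0858 F [-0.2  0.4 -0.7]
[[-0.002  0.642  0.766]
 [ 0.006  0.766 -0.642]
 [-1.     0.003 -0.005]]
jaw head -40.0 q [-1.27  0.32 -0.05  1.21  0.    1.  ] shift units [ 1.17 14.91  2.56]
turn units rx 0.0 level corr (ry,rz) [ 0.   -0.04 -0.02]
```

Run:
```python
from h import *
crop('scene0',0,150,250,320,3,'scA')
```

```text
(no output)
```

View pics/scA.png

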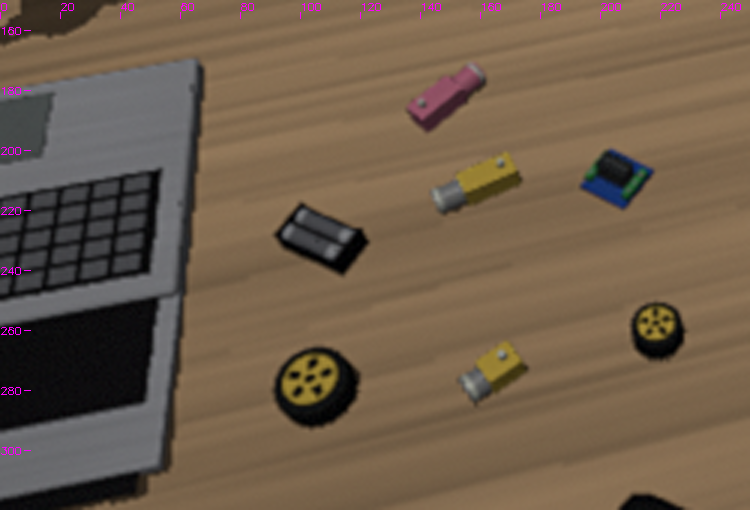

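Emit:
{"fn": "arm_command", "kwargs": {
  "commands": [
    [[0,0,0],[0,0.93,0.16],1],
    [[0,0,0],[0,0.93,0.16],1],
    [[0,0,0],[0,0.93,0.16],1],
    [[0,0,0],[0,0.93,0.16],1],
    [[0,0,0],[0,0.93,0.16],1],
    [[0,0,0],[0,0.93,0.16],1],
    [[0,0,0],[0,0.93,0.16],1],
    [[0,0,0],[0,0.93,0.16],1],
    [[0,0,0],[0,0.93,0.16],1],
    [[0,0,0],[0,0.93,0.16],1],
    [[0,0,0],[0,0.93,0.16],1],
    [[0,0,0],[0,0.93,0.16],1],
    [[0,0,0],[0,0.93,0.16],1],
    [[0,0,0],[0,0.93,0.16],1],
    [[0,0,0],[0,0,0],1]
  ]
}}

```text
time_s: 2.78
tcp_pos: [0.4377, -0.3548, 0.2266]
tool_rot: [0.581, 1.5, -0.57]
ft_force: [-0.7, -0.1, -0.0]
finger_gap: 0.0853
```

```bash
python3 -c "
from h import *
snap('wrist','w1');go(.464,-.327,.1,-40)"
```

```text
t 2.825 tcp [ 0.4371 -0.3553  0.2266] gap 0.0854 F [-0.9 -0.5  0.8]
[[-0.004  0.671  0.741]
 [ 0.009  0.741 -0.671]
 [-1.     0.003 -0.009]]
jaw head -42.2 q [-0.68  0.25 -0.14  1.19  0.    1.62] shift units [5.07 1.54 0.08]
turn units rx -0.27 level corr (ry,rz) [ 0.   -0.06 -0.02]
```

View pics/w1.png

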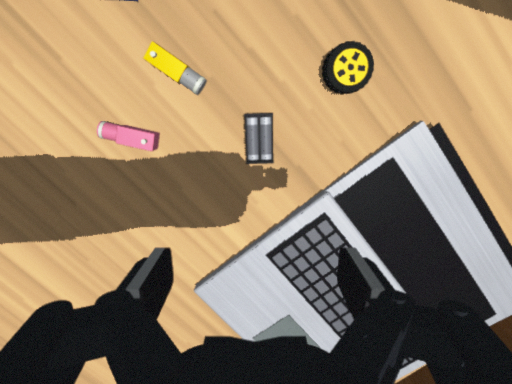

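Run:
```python
from h import *
crop('w1',225,90,295,185,6,'w1a');crop('w1',90,20,390,170,2,'w1b')
```

```text
(no output)
```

View pics/w1a.png

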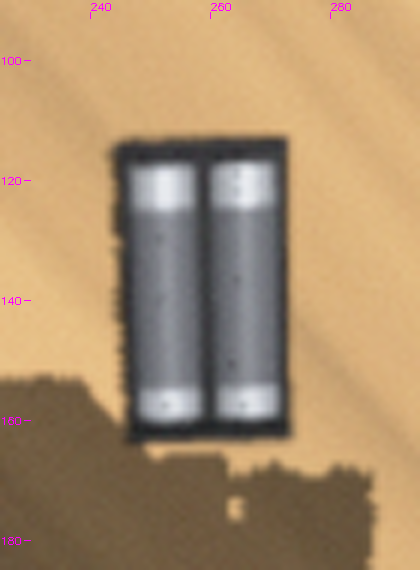

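View pics/w1b.png

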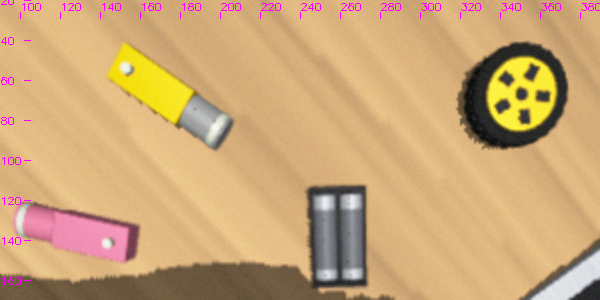

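Run:
```python
from h import *
d=load('w1')
f=lambda u,v,z:px(d,u,v,z)
a=f(225+203/6,90+164/6,.022);b=f(225+208.5/6,90+417/6,.022);print('bat',f(259.3,138.3,.022),np.degrees(np.arctan2(*(a-b)[1::-1])),np.linalg.norm(a-b))
print('wheel',f(350.5,67,.027)); a=f(152.5,54.5,.028);b=f(202,84,.013);v=b-a;print('motor',a,b,np.degrees(np.arctan2(v[1],v[0])),np.linalg.norm(v[:2]))
```

```text
bat [ 0.46608549 -0.32749342  0.022     ] 49.42566594941431 0.050068751404445555
wheel [ 0.59357124 -0.33637384  0.027     ]
motor [ 0.44026453 -0.18043843  0.028     ] [ 0.45763225 -0.2362646   0.013     ] -72.71889298298841 0.05846537624434568
```

Emit:
{"fn": "arm_command", "kwargs": {
  "commands": [
    [[-0.25,-0.06,-0.02],[0.9,0.5,0.02],1],
    [[0,0,0],[1,0.5,0.02],1],
    [[0,0,0],[1,0.5,0.02],1],
    [[0,0,0],[1,0.1,0.02],1],
    [[0,0,0],[1,0,0],1],
    [[0,0,0],[0,0,0],1]
  ]
}}

```text
time_s: 3.58
tcp_pos: [0.4611, -0.3299, 0.1014]
tool_rot: [0.555, 1.498, -0.559]
ft_force: [-1.2, -0.3, -0.5]
finger_gap: 0.0854
```

```bash
python3 -c "
from h import *
go(.4655,-.327,.006,-40.4)"
```

```text
t 3.575 tcp [ 0.4611 -0.3299  0.1014] gap 0.0854 F [-1.2 -0.3 -0.5]
[[-0.001  0.653  0.757]
 [-0.002  0.757 -0.653]
 [-1.    -0.002  0.   ]]
jaw head -40.8 q [-0.62  0.34 -0.32  0.91 -0.    1.66] shift units [3.81 0.21 0.05]
turn units rx -0.05 level corr (ry,rz) [-0.    0.    0.02]
```

Emit:
{"fn": "arm_command", "kwargs": {
  "commands": [
    [[-0.05,0,0],[0.9,0.2,0.05],0.6],
    [[0,0,0],[0.9,0,0],0.6],
    [[0,0,0],[0.9,0,0],0.6],
    [[0,0,0],[0.8,0,0],0.6],
    [[0,0,0],[0.2,0,0],0.6],
    [[0,0,0],[0,0,0],0.6]
  ]
}}

```text
time_s: 4.32
tcp_pos: [0.4674, -0.3339, 0.0144]
tool_rot: [0.552, 1.489, -0.562]
ft_force: [-1.5, -0.5, -0.4]
finger_gap: 0.0684
```

```bash
python3 -c "
from h import *
go(.4655,-.327,.006,-40.4);snap('wrist','w2')"
```

```text
t 4.325 tcp [ 0.4674 -0.3339  0.0144] gap 0.0684 F [-1.5 -0.5 -0.4]
[[ 0.006  0.654  0.756]
 [-0.009  0.756 -0.654]
 [-1.    -0.003  0.01 ]]
jaw head -40.9 q [-0.62  0.43 -0.41  0.72 -0.    1.67] shift units [ 0.33  0.16 -0.24]
turn units rx -0.06 level corr (ry,rz) [0.   0.07 0.02]
```

View pics/w2.png

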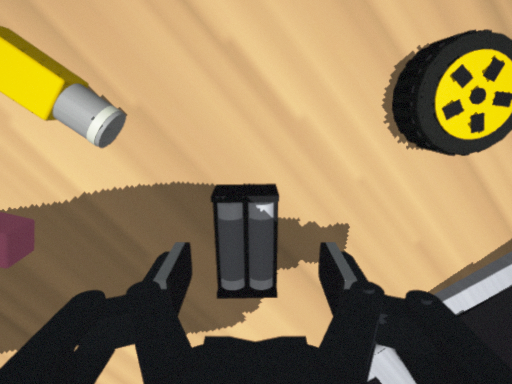

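Emit:
{"fn": "arm_command", "kwargs": {
  "commands": [
    [[-0.06,0.07,0.02],[0.33,0.16,-0.25],0.4],
    [[0,0,0],[0.05,0,0],0.1],
    [[0,0,0],[0,0,0],-0.3],
    [[0,0,0],[0,0,0],-1],
    [[0,0,0],[0,0,0],-1],
    [[0,0,0],[0,0,0],-1]
  ]
}}

```text
time_s: 5.12
tcp_pos: [0.4668, -0.3274, 0.0069]
tool_rot: [0.55, 1.496, -0.551]
ft_force: [-0.2, 0.4, -0.4]
finger_gap: 0.0326
```

```bash
python3 -c "
from h import *
go(.4655,-.327,.006,-40.4);snap('wrist','w3')"
```

```text
t 5.125 tcp [ 0.4668 -0.3274  0.0069] gap 0.0326 F [-0.2  0.4 -0.4]
[[ 0.003  0.647  0.762]
 [-0.002  0.762 -0.647]
 [-1.     0.     0.004]]
jaw head -40.3 q [-0.61  0.44 -0.42  0.71 -0.    1.66] shift units [ 0.04 -0.02 -0.05]
turn units rx 0.01 level corr (ry,rz) [ 0.    0.03 -0.  ]
```

View pics/w3.png

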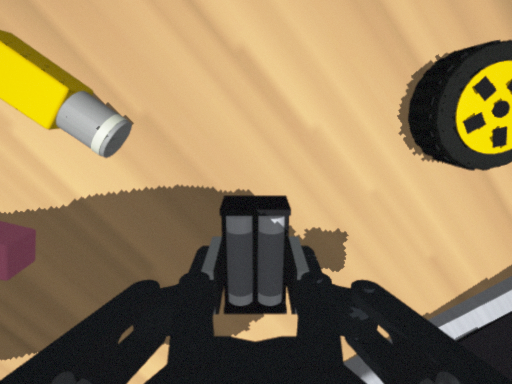

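Emit:
{"fn": "arm_command", "kwargs": {
  "commands": [
    [[0,0,0],[-0.5,0,0],-1],
    [[0,0,0],[-0.8,0,0],-1],
    [[-1,0,0],[-1,0,0],-1],
    [[-1,0,0],[-1,0,0],-1],
    [[-1,0,0],[-0.6,0,0],-1],
    [[-1,0,0],[0,0,0],-1],
    [[-1,0,0],[0,0,0],-1],
    [[-1,0,0],[0,0,0],-1],
    [[-1,0,0],[0,0,0],-1],
    [[-1,0,0],[0,0,0],-1],
    [[-1,0,0],[0,0,0],-1],
    [[-1,0,0],[0,0,0],-1],
    [[-1,0,0],[0,0,0],-1],
    [[-1,0,0],[0,0,0],-1],
    [[-1,0,0],[0,0,0],-1],
    [[-1,0,0],[0,0,0],-1],
    [[-1,0,0],[0,0,0],-1],
    [[-1,0,0],[0,0,0],-1],
    [[-0.6,0,0],[0,0,0],-1]
  ]
}}

```text
time_s: 7.55
tcp_pos: [0.4686, -0.329, 0.1248]
tool_rot: [-1.311, 1.148, 1.283]
ft_force: [-0.5, -0.0, -0.8]
finger_gap: 0.0323
```

```bash
python3 -c "
from h import *
go(.4763,.2521,.1,92.3);snap('scene','s3');crop('scene0',260,130,480,260,3,'scB')"
```

```text
t 7.55 tcp [ 0.4686 -0.329   0.1248] gap 0.0323 F [-0.5 -0.  -0.8]
[[ 0.013 -0.993 -0.12 ]
 [-0.009 -0.121  0.993]
 [-1.    -0.012 -0.011]]
jaw head 96.9 q [-0.61  0.31 -0.3   0.94 -0.   -0.73] shift units [ 0.78 -3.1  23.05]
turn units rx 0.58 level corr (ry,rz) [-0.   -0.08  0.09]
```

View pics/scB.png

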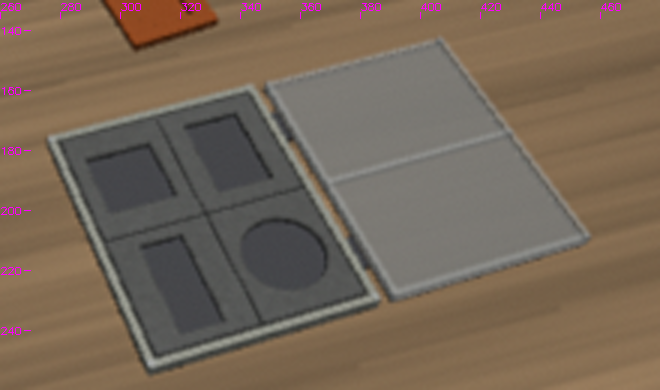

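```bash
python3 -c "
from h import *
d=load('scene0')
for n,u,v in [('bat',336.7,180.7),('wh',355,214.7),('bo',303.7,189.3),('mo',321,224.7)]: print(n,px(d,u,v,.01))"
```

```text
bat [0.478491   0.25508703 0.01      ]
wh [0.58823561 0.25824689 0.01      ]
bo [0.48156907 0.1634871  0.01      ]
mo [0.59256662 0.16850472 0.01      ]
```

Emit:
{"fn": "arm_command", "kwargs": {
  "commands": [
    [[0.58,-0.08,0.09],[0,-0.2,1],-1],
    [[0,0,0],[0,-0.1,1],-1],
    [[0,0,0],[0,-0.1,1],-1],
    [[0,0,0],[0,-0.1,1],-1],
    [[0,0,0],[0,-0.1,1],-1],
    [[0,0,0],[0,-0.1,1],-1],
    [[0,0,0],[0,0,1],-1],
    [[0,0,0],[0,0,1],-1],
    [[0,0,0],[0,0,1],-1],
    [[0,0,0],[0,0,1],-1],
    [[0,0,0],[0,0,1],-1],
    [[0,0,0],[0,0,1],-1],
    [[0,0,0],[0,0,1],-1],
    [[0,0,0],[0,0,1],-1],
    [[0,0,0],[0,0,1],-1],
    [[0,0,0],[0,0,1],-1],
    [[0,0,0],[0,0,0],-1]
  ]
}}

```text
time_s: 9.72
tcp_pos: [0.4761, 0.0832, 0.1369]
tool_rot: [-1.226, 1.194, 1.208]
ft_force: [-0.3, -1.1, -0.9]
finger_gap: 0.032
```

```bash
python3 -c "
from h import *
go(.4763,.2521,.1,92.3)"
```

```text
t 9.725 tcp [0.4761 0.0832 0.1369] gap 0.032 F [-0.3 -1.1 -0.9]
[[ 0.013 -1.    -0.013]
 [-0.002 -0.013  1.   ]
 [-1.    -0.013 -0.002]]
jaw head 90.8 q [ 0.18  0.15 -0.48  0.93 -0.    0.16] shift units [ 1.47 -0.08  6.76]
turn units rx -0.19 level corr (ry,rz) [ 0.   -0.01  0.1 ]
```

Emit:
{"fn": "arm_command", "kwargs": {
  "commands": [
    [[-0.19,0,0.1],[0.1,0,1],-1],
    [[0,0,0],[0.1,0,1],-1],
    [[0,0,0],[0.2,0,1],-1],
    [[0,0,0],[0.2,0,1],-1],
    [[0,0,0],[0.3,0,1],-1],
    [[0,0,0],[0.5,0,1],-1],
    [[0,0,0],[0.5,0,0.7],-1],
    [[0,0,0],[0,0,0],-1]
  ]
}}

```text
time_s: 10.72
tcp_pos: [0.4733, 0.2497, 0.0911]
tool_rot: [-1.235, 1.196, 1.225]
ft_force: [0.6, -0.1, -0.2]
finger_gap: 0.0323
```

```bash
python3 -c "
from h import *
go(.4770,.2535,.03,92.3)"
```

```text
t 10.725 tcp [0.4733 0.2497 0.0911] gap 0.0323 F [ 0.6 -0.1 -0.2]
[[ 0.004 -1.    -0.028]
 [-0.005 -0.028  1.   ]
 [-1.    -0.004 -0.005]]
jaw head 91.6 q [ 0.49  0.29 -0.41  0.86 -0.01  0.46] shift units [ 2.44 -0.14  0.16]
turn units rx -0.09 level corr (ry,rz) [-0.   -0.04  0.03]
```

Emit:
{"fn": "arm_command", "kwargs": {
  "commands": [
    [[-0.09,0,0],[0.8,-0.14,0.16],-1],
    [[0,0,0],[0.8,0,0],-1],
    [[0,0,0],[0.7,0,0],-1],
    [[0,0,0],[0,0,0],-1]
  ]
}}

```text
time_s: 11.22
tcp_pos: [0.4787, 0.2501, 0.034]
tool_rot: [-1.244, 1.192, 1.229]
ft_force: [0.4, -0.1, -0.7]
finger_gap: 0.0322
```

```bash
python3 -c "
from h import *
go(.4770,.2535,.01,92.3);snap('wrist','w4')"
```

```text
t 11.225 tcp [0.4787 0.2501 0.034 ] gap 0.0322 F [ 0.4 -0.1 -0.7]
[[ 0.006 -0.999 -0.037]
 [-0.007 -0.037  0.999]
 [-1.    -0.006 -0.007]]
jaw head 92.1 q [ 0.49  0.36 -0.47  0.74 -0.01  0.45] shift units [0.96 0.07 0.14]
turn units rx -0.02 level corr (ry,rz) [-0.   -0.05  0.04]
```

View pics/w4.png

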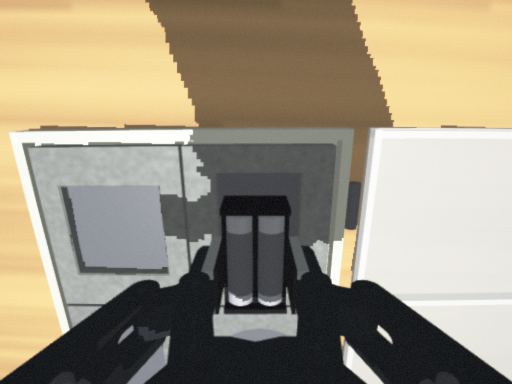

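Emit:
{"fn": "arm_command", "kwargs": {
  "commands": [
    [[0,-0.05,0.04],[0.4,0.05,0.14],-1],
    [[0,0,0],[0.3,0,0],-1],
    [[0,0,0],[0.15,0,0],-1],
    [[0,0,0],[0,0,0],-1]
  ]
}}

```text
time_s: 11.78
tcp_pos: [0.4795, 0.2542, 0.0142]
tool_rot: [-1.236, 1.187, 1.234]
ft_force: [-0.2, -0.1, -0.1]
finger_gap: 0.0323
```

```bash
python3 -c "
from h import *
go(.4770,.2535,.01,92.3)"
```

```text
t 11.775 tcp [0.4795 0.2542 0.0142] gap 0.0323 F [-0.2 -0.1 -0.1]
[[ 0.004 -0.999 -0.036]
 [ 0.002 -0.036  0.999]
 [-1.    -0.004  0.002]]
jaw head 92.1 q [ 0.49  0.39 -0.48  0.7   0.    0.45] shift units [ 0.17  0.1  -0.03]
turn units rx -0.03 level corr (ry,rz) [0.   0.02 0.03]
```

Emit:
{"fn": "arm_command", "kwargs": {
  "commands": [
    [[0,0,0],[0.12,0.1,0],-1],
    [[0,0,0],[0.08,0,0],-1],
    [[0,0,0],[0,0,0],-1]
  ]
}}

```text
time_s: 12.15
tcp_pos: [0.4797, 0.2546, 0.0145]
tool_rot: [-1.238, 1.183, 1.23]
ft_force: [-0.3, -0.7, 0.3]
finger_gap: 0.0324
```

Emit:
{"fn": "arm_command", "kwargs": {
  "commands": [
    [[0,0,0],[0.2,0.1,0],-1],
    [[0,0,0],[0.2,0,0],-1],
    [[0,0,0],[0,0,0],-1]
  ]
}}

```text
time_s: 12.52
tcp_pos: [0.4804, 0.2552, 0.0151]
tool_rot: [-1.241, 1.175, 1.224]
ft_force: [0.5, 0.1, -0.7]
finger_gap: 0.0321
```

```bash
python3 -c "
from h import *
go(.4770,.2535,.01,92.3);snap('wrist','w5')"
```

```text
t 12.525 tcp [0.4804 0.2552 0.0151] gap 0.0321 F [ 0.5  0.1 -0.7]
[[ 0.018 -0.999 -0.036]
 [ 0.004 -0.036  0.999]
 [-1.    -0.018  0.004]]
jaw head 92.1 q [ 0.49  0.38 -0.49  0.68 -0.    0.46] shift units [ 0.2   0.14 -0.06]
turn units rx -0.03 level corr (ry,rz) [-0.    0.03  0.13]
```

View pics/w5.png

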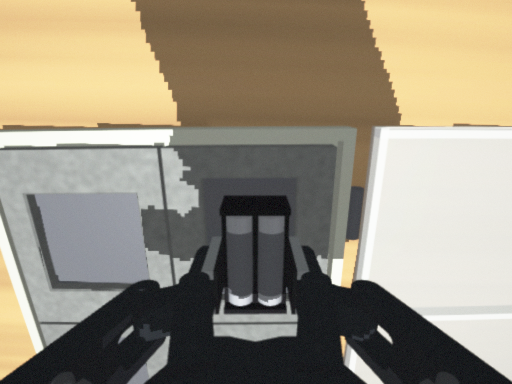

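Emit:
{"fn": "arm_command", "kwargs": {
  "commands": [
    [[0,0.03,0.13],[0,0,0],-1],
    [[0,0,0],[0,0,0],-0.1],
    [[0,0,0],[0,0,0],0.1],
    [[0,0,0],[0,0,0],0.2],
    [[0,0,0],[-0.4,0,0],0.2],
    [[0,0,0],[-0.8,0,0],0.2],
    [[0,0,0],[-1,0,0],0.2],
    [[0,0,0],[-1,0,0],0.3],
    [[0,0,0],[-1,0,0],0.3],
    [[0,0,0],[0,0,0],0.5]
  ]
}}

```text
time_s: 13.82
tcp_pos: [0.4805, 0.2554, 0.1239]
tool_rot: [-1.236, 1.194, 1.236]
ft_force: [0.7, -1.4, -0.2]
finger_gap: 0.0642
```

```bash
python3 -c "
from h import *
go(.447,-.2035,.12,15);snap('wrist','w6')"
```

```text
t 13.825 tcp [0.4805 0.2554 0.1239] gap 0.0642 F [ 0.7 -1.4 -0.2]
[[-0.001 -0.999 -0.036]
 [-0.001 -0.036  0.999]
 [-1.     0.001 -0.001]]
jaw head 92.1 q [ 0.49  0.28 -0.35  0.95 -0.    0.45] shift units [  0.17   2.   -18.3 ]
turn units rx 9.63 level corr (ry,rz) [-0.   -0.01 -0.01]
```

View pics/w6.png

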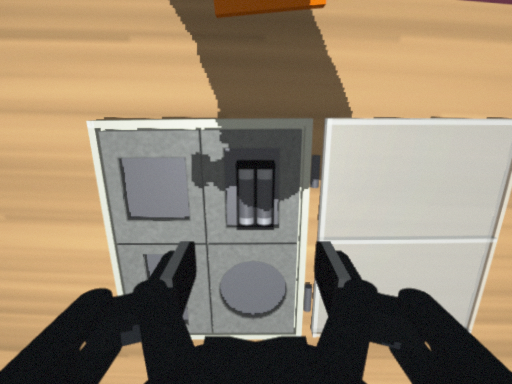

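```bash
python3 -c "
from h import *
crop('w6',90,110,330,350,3,'w6a');crop('w6',215,140,295,240,6,'w6b')"
```

```text
(no output)
```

View pics/w6b.png

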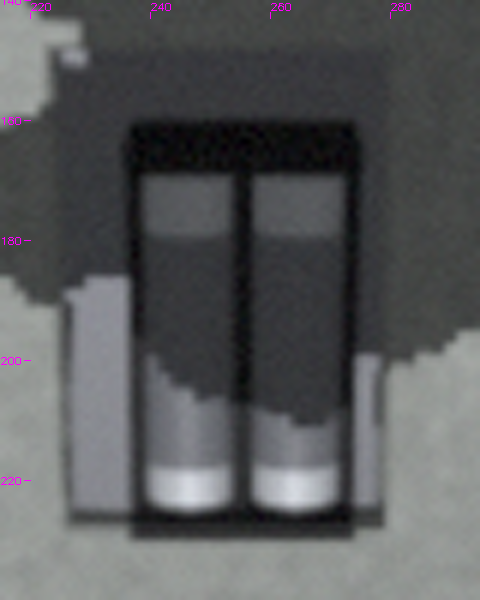

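View pics/w6a.png

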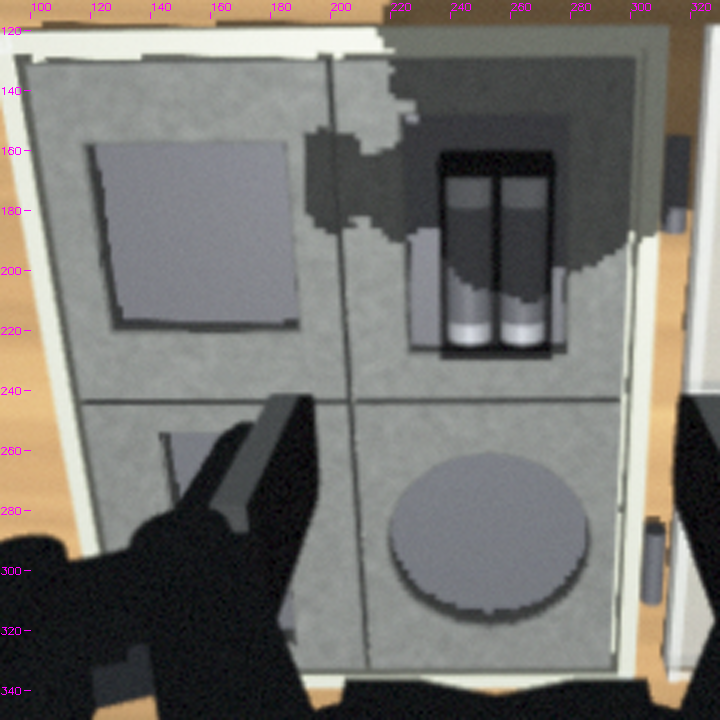

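```bash
python3 -c "
from h import *
d=load('w6'); f=lambda u,v,z:np.round(px(d,u,v,z)[:2],4)
print('bat top far/near',f(256,160.5,.025),f(256,229.5,.025)); print('L/R',f(237,195,.025),f(274.5,195,.025))
print('cell far/near',f(256,168.5,.028),f(256,225.5,.028))
print('rec far/near',f(252,148.5,.014),f(252,228,.014)); print('L/R',f(224.5,195,.014),f(279,195,.014))
w=[f(90+u/3,110+v/3,z) for u,v,z in [(490,452,.014),(390,538,.014),(588,536,.014),(490,624,.014)]];print('wheel rec',w)
print('board',[f(90+u/3,110+v/3,.014) for u,v in [(86,144),(287,140),(299,329),(113,331)]])
"
```

```text
bat top far/near [0.4466 0.2548] [0.5106 0.2572]
L/R [0.478  0.2391] [0.4768 0.2723]
cell far/near [0.4529 0.255 ] [0.5054 0.257 ]
rec far/near [0.438  0.2509] [0.5141 0.2535]
L/R [0.4819 0.2269] [0.48   0.2774]
wheel rec [array([0.5496, 0.256 ]), array([0.5846, 0.2226]), array([0.5812, 0.291 ]), array([0.6195, 0.2585])]
board [array([0.4506, 0.1318]), array([0.4474, 0.1921]), array([0.5077, 0.1938]), array([0.5107, 0.1341])]
```

Emit:
{"fn": "arm_command", "kwargs": {
  "commands": [
    [[1,0,0],[0,0,-1],0.5],
    [[1,0,0],[0,-0.1,-1],0.5],
    [[1,0,0],[0,-0.24,-0.97],0.5],
    [[1,0,0],[0,-0.37,-0.93],0.5],
    [[1,0,0],[0,-0.5,-0.87],0.5],
    [[1,0,0],[0,-0.62,-0.79],0.5],
    [[1,0,0],[0,-0.72,-0.69],0.5],
    [[1,0,0],[0,-0.81,-0.59],0.5],
    [[1,0,0],[0,-0.88,-0.47],0.5],
    [[0.6,0,0],[0,-0.94,-0.34],0.5],
    [[0,0,0],[0,-0.97,-0.3],0.5],
    [[0,0,0],[0,-0.97,-0.3],0.5],
    [[0,0,0],[0,-0.97,-0.3],0.5],
    [[0,0,0],[0,-0.97,-0.3],0.5],
    [[0,0,0],[0,-0.97,-0.3],0.5],
    [[0,0,0],[0,-0.97,-0.3],0.5],
    [[0,0,0],[0,-0.97,-0.3],0.5],
    [[0,0,0],[0,-0.97,-0.3],0.5],
    [[0,0,0],[0,0,0],0.5]
  ]
}}

```text
time_s: 16.25
tcp_pos: [0.4431, -0.2112, 0.1041]
tool_rot: [-0.173, 1.598, 0.178]
ft_force: [0.9, 0.4, 0.1]
finger_gap: 0.0639
```

```bash
python3 -c "
from h import *
go(.447,-.2035,.1,15);snap('wrist','w7');snap('scene','s7');crop('s7',260,130,400,260,5,'s7a')"
```

```text
t 16.25 tcp [ 0.4431 -0.2112  0.1041] gap 0.0639 F [0.9 0.4 0.1]
[[-0.035 -0.22   0.975]
 [-0.001  0.975  0.221]
 [-0.999  0.007 -0.034]]
jaw head 12.7 q [-0.43  0.23 -0.47  0.91 -0.02  0.91] shift units [0.16 0.26 0.23]
turn units rx -0.28 level corr (ry,rz) [ 0.   -0.24 -0.05]
```

View pics/w7.png

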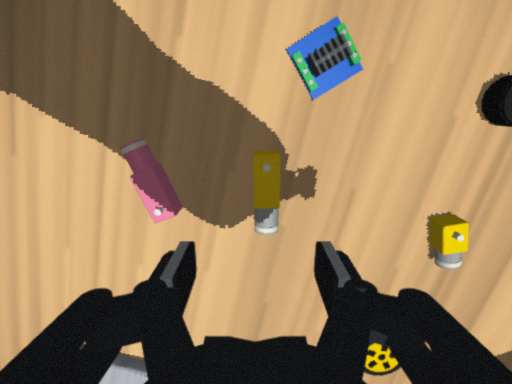

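View pics/s7a.png

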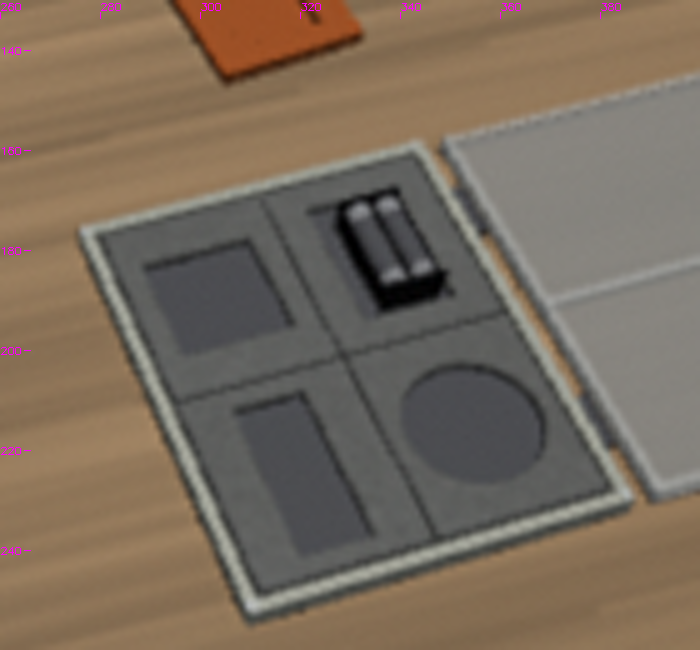

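```bash
python3 -c "
from h import *
crop('w7',235,140,300,245,6,'w7a');crop('w7',275,5,375,110,6,'w7b')"
```

View pics/w7a.png

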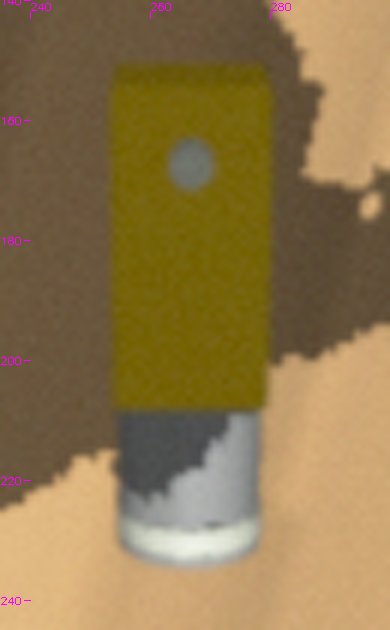

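View pics/w7b.png

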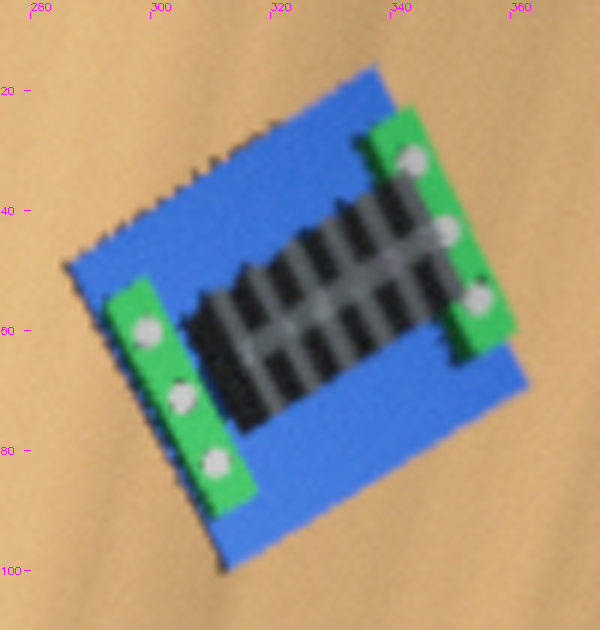

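```bash
python3 -c "
from h import *
d=load('w7'); f=lambda u,v,z:np.round(px(d,u,v,z)[:2],4)
a,b=f(266.8,167.3,.028),f(266.5,208,.022);v=b-a;print(a,b,np.linalg.norm(v),np.degrees(np.arctan2(v[1],v[0])),'c',a+v/np.linalg.norm(v)*.025)
P=[f(275+u/6,5+w/6,.004) for u,w in [(67,263),(376,65),(528,385),(223,572)]];print(P,np.mean(P,0)); e=P[1]-P[0];print(np.degrees(np.arctan2(e[1],e[0]))); e=P[2]-P[3];print(np.degrees(np.arctan2(e[1],e[0])))
hs=[f(275+u/6,5+w/6,.026) for u,w in [(225,355),(430,235)]];print(hs, np.mean(hs,0))
m=np.array([.4465,-.203]);go(m[0]-.0,m[1]+.003,.009,14)
"
```

```text
[ 0.4413 -0.1791] [ 0.4494 -0.2138] 0.035632850012313054 -76.86075807263668 c [ 0.44698296 -0.20344551]
[array([ 0.4355, -0.0899]), array([ 0.4674, -0.0595]), array([ 0.4975, -0.0907]), array([ 0.4654, -0.122 ])] [ 0.46645  -0.090525]
43.62075332676635
44.277063231562465
[array([ 0.4557, -0.0997]), array([ 0.4752, -0.082 ])] [ 0.46545 -0.09085]
t 16.35 tcp [ 0.443  -0.2097  0.1041] gap 0.0643 F [-0.4  1.2  0.8]
[[-0.035 -0.222  0.974]
 [-0.     0.975  0.222]
 [-0.999  0.008 -0.034]]
jaw head 12.9 q [-0.43  0.23 -0.47  0.91 -0.01  0.91] shift units [3.8  0.32 0.35]
turn units rx -0.14 level corr (ry,rz) [ 0.   -0.24 -0.06]
```

Emit:
{"fn": "arm_command", "kwargs": {
  "commands": [
    [[0,-0.24,-0.06],[0.9,0.35,0.2],0.3],
    [[0,0,0],[0.9,0,0],0.3],
    [[0,0,0],[0.9,0,0],0.3],
    [[0,0,0],[0.4,0,0],0.3],
    [[0,0,0],[0,0,0],0.3]
  ]
}}

```text
time_s: 16.98
tcp_pos: [0.445, -0.1947, 0.024]
tool_rot: [-0.179, 1.563, 0.182]
ft_force: [0.2, 0.0, 0.2]
finger_gap: 0.0554
```

```bash
python3 -c "
from h import *
go(.4463,-.2005,.009,13.1);snap('wrist','w8')"
```

```text
t 16.975 tcp [ 0.445  -0.1947  0.024 ] gap 0.0554 F [0.2 0.  0.2]
[[-0.    -0.228  0.974]
 [ 0.002  0.974  0.228]
 [-1.     0.002  0.   ]]
jaw head 13.2 q [-0.41  0.29 -0.6   0.68  0.    0.93] shift units [ 0.6  -0.24 -0.  ]
turn units rx 0.01 level corr (ry,rz) [-0.    0.   -0.01]
```

View pics/w8.png

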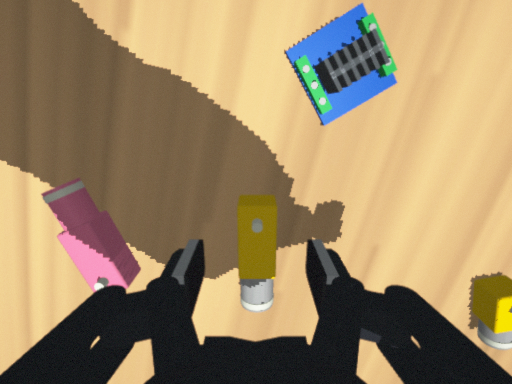

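Motor centred between the fingers (columns 238–277, fingers 200/310). Descend and close.

Emit:
{"fn": "arm_command", "kwargs": {
  "commands": [
    [[0,0,0],[0.45,-0.26,0],0.3],
    [[0,0,0],[0.18,0,0],0],
    [[0,0,0],[0,0,0],-0.4],
    [[0,0,0],[0,0,0],-1],
    [[0,0,0],[0,0,0],-1],
    [[0,0,0],[0,0,0],-1],
    [[0,0,0],[0,0,0],-1]
  ]
}}

```text
time_s: 17.9
tcp_pos: [0.4487, -0.2026, 0.0096]
tool_rot: [-0.18, 1.559, 0.179]
ft_force: [0.2, -0.5, -0.7]
finger_gap: 0.02
```

```bash
python3 -c "
from h import *
go(.4463,-.2005,.009,13.1);snap('wrist','w9')"
```

```text
t 17.9 tcp [ 0.4487 -0.2026  0.0096] gap 0.02 F [ 0.2 -0.5 -0.7]
[[ 0.004 -0.227  0.974]
 [-0.     0.974  0.227]
 [-1.    -0.001  0.004]]
jaw head 13.1 q [-0.43  0.32 -0.6   0.65  0.    0.92] shift units [ 0.02  0.1  -0.07]
turn units rx 0.0 level corr (ry,rz) [-0.    0.03  0.01]
```

View pics/w9.png

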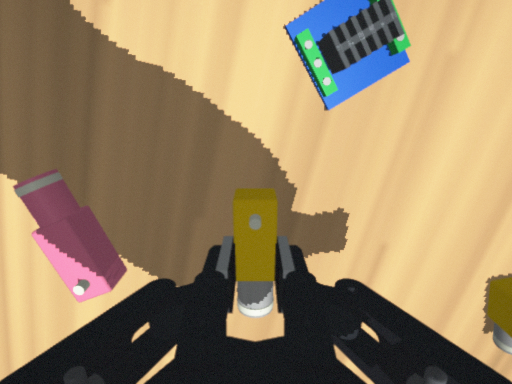

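Emit:
{"fn": "arm_command", "kwargs": {
  "commands": [
    [[0,0,0],[-0.5,0,0],-1],
    [[0,0,0],[-0.9,0,0],-1],
    [[0,0,0],[-1,0,0],-1],
    [[0,0,0],[-1,0,0],-1],
    [[-1,0,0],[-0.3,0.83,0.56],-1],
    [[-1,0,0],[0,0.74,0.67],-1],
    [[-1,0,0],[0,0.64,0.77],-1],
    [[-1,0,0],[0,0.53,0.85],-1],
    [[-1,0,0],[0,0.4,0.92],-1],
    [[-1,0,0],[0,0.27,0.96],-1],
    [[-1,0,0],[0,0.13,1],-1],
    [[-1,0,0],[0,0,1],-1],
    [[-1,0,0],[0,-0.14,1],-1],
    [[-0.9,0,0],[0,-0.28,0.96],-1],
    [[0,0,0],[0,-0.4,0.92],-1],
    [[0,0,0],[0,-0.4,0.92],-1],
    [[0,0,0],[0,-0.4,0.92],-1],
    [[0,0,0],[0,-0.4,0.92],-1],
    [[0,0,0],[0,0,0],-1]
  ]
}}

```text
time_s: 20.32
tcp_pos: [0.5724, 0.1384, 0.1229]
tool_rot: [-1.282, 1.156, 1.259]
ft_force: [-0.6, -1.0, -1.1]
finger_gap: 0.0202
```

```bash
python3 -c "
from h import *
go(.591,.167,.05,92.3)"
```

```text
t 20.325 tcp [0.5724 0.1384 0.1229] gap 0.0202 F [-0.6 -1.  -1.1]
[[ 0.017 -0.996 -0.086]
 [-0.001 -0.087  0.996]
 [-1.    -0.017 -0.003]]
jaw head 95.0 q [ 0.24  0.34 -0.26  0.95 -0.01  0.15] shift units [ 2.93 -0.79  1.08]
turn units rx 0.33 level corr (ry,rz) [-0.   -0.02  0.12]
```

Emit:
{"fn": "arm_command", "kwargs": {
  "commands": [
    [[0.33,-0.02,0.12],[0.7,-0.5,0.6],-1],
    [[0,0,0],[0.8,-0.3,0.5],-1],
    [[0,0,0],[0.8,0,0],-1],
    [[0,0,0],[0.5,0,0],-1],
    [[0,0,0],[0,0,0],-1]
  ]
}}

```text
time_s: 20.95
tcp_pos: [0.5903, 0.1656, 0.0515]
tool_rot: [-1.24, 1.191, 1.238]
ft_force: [-0.4, -0.2, -0.2]
finger_gap: 0.0207
```

```bash
python3 -c "
from h import *
go(.591,.167,.0165,92.3);snap('wrist','w10')"
```

```text
t 20.95 tcp [0.5903 0.1656 0.0515] gap 0.0207 F [-0.4 -0.2 -0.2]
[[-0.    -0.999 -0.04 ]
 [-0.002 -0.04   0.999]
 [-1.     0.    -0.002]]
jaw head 92.3 q [ 0.27  0.46 -0.26  0.85 -0.    0.23] shift units [ 1.4  -0.03  0.06]
turn units rx 0.0 level corr (ry,rz) [ 0.   -0.01 -0.  ]
```

View pics/w10.png

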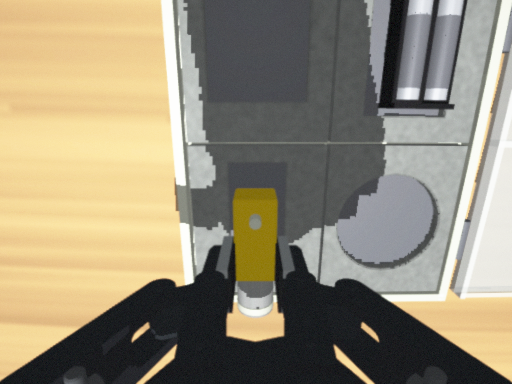

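Emit:
{"fn": "arm_command", "kwargs": {
  "commands": [
    [[0,0,0],[0.6,0,0.06],-1],
    [[0,0,0],[0.45,0,0],-1],
    [[0,0,0],[0.25,0,0],-1],
    [[0,0,0],[0.15,0,0],-1]
  ]
}}

```text
time_s: 21.5
tcp_pos: [0.5919, 0.1673, 0.0163]
tool_rot: [-1.241, 1.188, 1.235]
ft_force: [-10.6, -3.2, 34.4]
finger_gap: 0.0204
```

```bash
python3 -c "
from h import *
go(.591,.167,.0165,92.3);snap('wrist','w11')"
```

```text
t 21.5 tcp [0.5919 0.1673 0.0163] gap 0.0204 F [-10.6  -3.2  34.4]
[[ 0.004 -0.999 -0.04 ]
 [-0.001 -0.04   0.999]
 [-1.    -0.004 -0.001]]
jaw head 92.3 q [ 0.28  0.5  -0.29  0.77 -0.    0.24] shift units [-0.01  0.04 -0.01]
turn units rx -0.0 level corr (ry,rz) [-0.   -0.01  0.03]
```

View pics/w11.png

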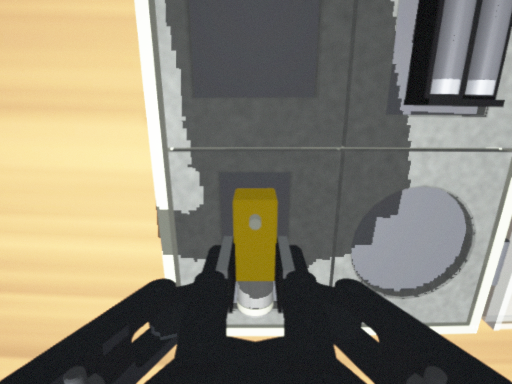

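Contact at z≈0.016 as expected (34 N on the part, on the floor). Release and lift.

Emit:
{"fn": "arm_command", "kwargs": {
  "commands": [
    [[0,0,0],[0,0,0],-1],
    [[0,0,0],[0,0,0],-0.3],
    [[0,0,0],[0,0,0],-0.1],
    [[0,0,0],[0,0,0],0],
    [[0,0,0],[-0.4,0,0],0],
    [[0,0,0],[-0.8,0,0],0],
    [[0,0,0],[-1,0,0],0],
    [[0,0,0],[-1,0,0],0],
    [[0,0,0],[-1,0,0],0],
    [[0,0,0],[0,0,0],0]
  ]
}}

```text
time_s: 22.8
tcp_pos: [0.5925, 0.1676, 0.128]
tool_rot: [-1.242, 1.185, 1.234]
ft_force: [0.5, 0.1, -0.4]
finger_gap: 0.0424
```

```bash
python3 -c "
from h import *
go(.466,-.0905,.1,-46);snap('wrist','w12')"
```

```text
t 22.8 tcp [0.5925 0.1676 0.128 ] gap 0.0424 F [ 0.5  0.1 -0.4]
[[ 0.007 -0.999 -0.04 ]
 [ 0.    -0.04   0.999]
 [-1.    -0.007 -0.   ]]
jaw head 92.3 q [ 0.28  0.39 -0.17  1.   -0.    0.24] shift units [  1.09   5.48 -10.11]
turn units rx -5.21 level corr (ry,rz) [-0.   -0.    0.05]
```

View pics/w12.png

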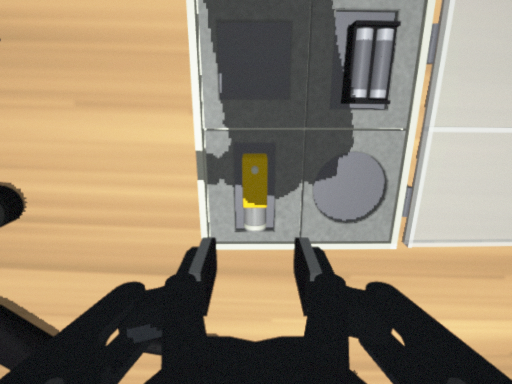

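Emit:
{"fn": "arm_command", "kwargs": {
  "commands": [
    [[-1,0,0.05],[0.1,0.47,-0.88],0],
    [[-1,0,0],[0.1,0.59,-0.81],0],
    [[-1,0,0],[0.1,0.69,-0.72],0],
    [[-1,0,0],[0.1,0.79,-0.62],0],
    [[-1,0,0],[0.1,0.87,-0.5],0],
    [[-0.3,0,0],[0,0.94,-0.34],0.1],
    [[0,0,0],[0,0.94,-0.34],0.1],
    [[0,0,0],[0,0.94,-0.34],0.1],
    [[0,0,0],[0,0.94,-0.34],0.1],
    [[0,0,0],[0,0.94,-0.34],0.1],
    [[0,0,0],[0,0.94,-0.34],0.1],
    [[0,0,0],[0,0.94,-0.34],0.1],
    [[0,0,0],[0,0,0],0.1]
  ]
}}

```text
time_s: 24.48
tcp_pos: [0.4512, -0.1128, 0.1012]
tool_rot: [-1.755, 0.724, 1.799]
ft_force: [0.1, 1.2, -0.2]
finger_gap: 0.0468
```

```bash
python3 -c "
from h import *
go(.466,-.0905,.04,134);snap('wrist','w13');snap('scene','s13');crop('s13',260,130,400,260,5,'s13a')"
```

```text
t 24.475 tcp [ 0.4512 -0.1128  0.1012] gap 0.0468 F [ 0.1  1.2 -0.2]
[[-0.025 -0.692 -0.722]
 [-0.001 -0.722  0.692]
 [-1.     0.018  0.017]]
jaw head 136.2 q [-0.24  0.18 -0.53  0.88 -0.01 -1.05] shift units [ 2.43 -1.1   0.15]
turn units rx 0.28 level corr (ry,rz) [ 0.    0.12 -0.13]
```

View pics/w13.png

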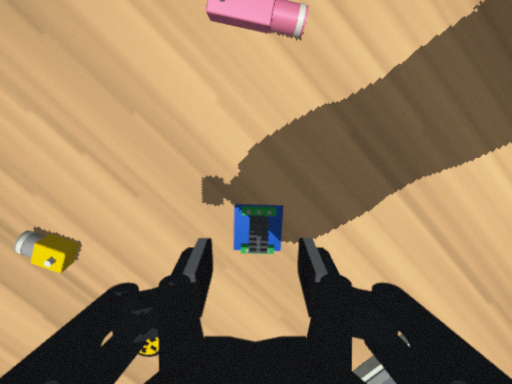

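View pics/s13a.png

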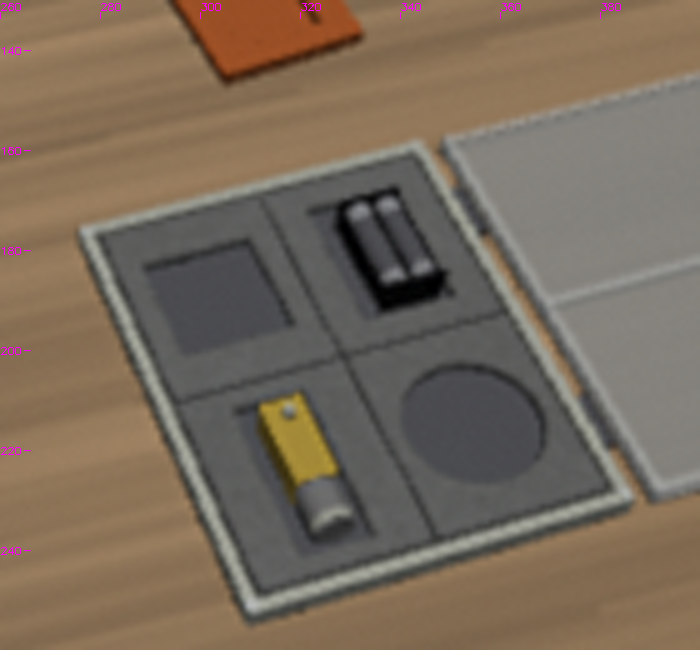

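Emit:
{"fn": "arm_command", "kwargs": {
  "commands": [
    [[0.28,0.12,-0.13],[0.6,-0.6,0.1],0.1],
    [[0,0,0],[0.9,-0.5,0],0],
    [[0,0,0],[0.8,0,0],0],
    [[0,0,0],[0.3,0,0],0],
    [[0,0,0],[0,0,0],0]
  ]
}}

```text
time_s: 25.2
tcp_pos: [0.4719, -0.0858, 0.0341]
tool_rot: [-1.752, 0.735, 1.749]
ft_force: [-1.0, -0.0, 0.7]
finger_gap: 0.0431
```

```bash
python3 -c "
from h import *
go(.466,-.0905,.0115,134);snap('wrist','w14')"
```

```text
t 25.2 tcp [ 0.4719 -0.0858  0.0341] gap 0.0431 F [-1.  -0.   0.7]
[[ 0.003 -0.716 -0.698]
 [ 0.002 -0.698  0.716]
 [-1.    -0.003 -0.   ]]
jaw head 134.3 q [-0.18  0.27 -0.61  0.7   0.   -0.95] shift units [0.9  0.3  0.03]
turn units rx 0.04 level corr (ry,rz) [-0.   -0.    0.02]
```

View pics/w14.png

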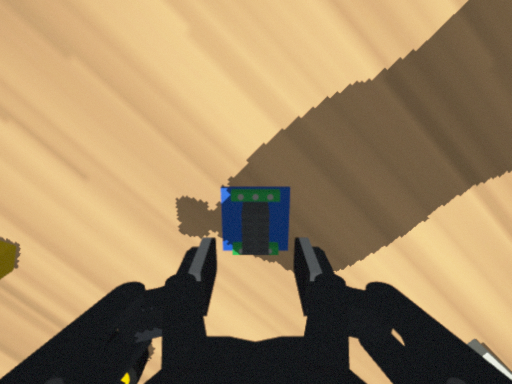

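```bash
python3 -c "
from h import *
d=load('w14'); P=[px(d,u,v,.004)[:2] for u,v in [(221,187),(290,187),(289,250),(222,250)]];print(np.round(P,4),np.mean(P,0))"
```

```text
[[ 0.4652 -0.1212]
 [ 0.435  -0.0902]
 [ 0.4659 -0.0585]
 [ 0.4975 -0.091 ]] [ 0.46590893 -0.09022205]
```

Emit:
{"fn": "arm_command", "kwargs": {
  "commands": [
    [[0.04,0,0],[0.4,0.3,0.03],0],
    [[0,0,0],[0.3,0,0],0],
    [[0,0,0],[0,0,0],0]
  ]
}}

```text
time_s: 25.62
tcp_pos: [0.4668, -0.0913, 0.017]
tool_rot: [-1.75, 0.74, 1.742]
ft_force: [-0.3, 0.3, 0.1]
finger_gap: 0.0426
```

```bash
python3 -c "
from h import *
go(.466,-.0903,.0115,134)"
```

```text
t 25.625 tcp [ 0.4668 -0.0913  0.017 ] gap 0.0426 F [-0.3  0.3  0.1]
[[ 0.005 -0.72  -0.693]
 [ 0.002 -0.693  0.721]
 [-1.    -0.005 -0.003]]
jaw head 133.9 q [-0.19  0.28 -0.64  0.65  0.   -0.96] shift units [ 0.22 -0.    0.05]
turn units rx -0.01 level corr (ry,rz) [ 0.   -0.02  0.04]
```

Emit:
{"fn": "arm_command", "kwargs": {
  "commands": [
    [[0,0,0],[0.24,0,0.05],-0.2],
    [[0,0,0],[0,0,0],-0.5],
    [[0,0,0],[0,0,0],-1],
    [[0,0,0],[0,0,0],-1],
    [[0,0,0],[0,0,0],-1],
    [[0,0,0],[0,0,0],-1]
  ]
}}

```text
time_s: 26.38
tcp_pos: [0.4666, -0.0905, 0.0113]
tool_rot: [-1.751, 0.739, 1.741]
ft_force: [-0.1, -0.4, -0.1]
finger_gap: 0.0146
```

```bash
python3 -c "
from h import *
go(.466,-.0903,.0115,134);snap('wrist','w15')"
```

```text
t 26.375 tcp [ 0.4666 -0.0905  0.0113] gap 0.0146 F [-0.1 -0.4 -0.1]
[[ 0.007 -0.721 -0.693]
 [ 0.001 -0.693  0.721]
 [-1.    -0.006 -0.004]]
jaw head 133.9 q [-0.19  0.29 -0.64  0.63  0.   -0.96] shift units [-0.01  0.01  0.02]
turn units rx -0.01 level corr (ry,rz) [-0.   -0.03  0.04]
```

View pics/w15.png

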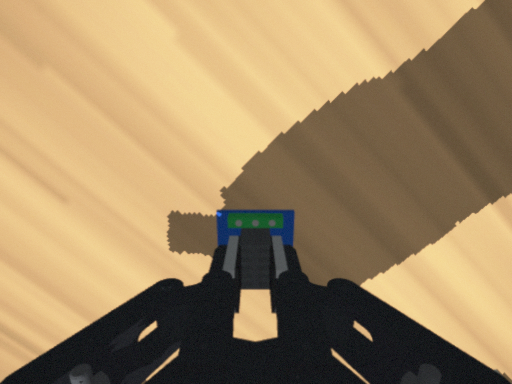

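Emit:
{"fn": "arm_command", "kwargs": {
  "commands": [
    [[0,0,0],[-0.5,0,0],-1],
    [[0,0,0],[-0.9,0,0],-1],
    [[0,0,0],[-1,0,0],-1],
    [[0,0,0],[-0.7,0,0],-1],
    [[1,0,0],[0,-0.73,0.68],-1],
    [[1,0,0],[0,-0.63,0.78],-1],
    [[1,0,0],[0,-0.52,0.86],-1],
    [[1,0,0],[0,-0.39,0.92],-1],
    [[1,0,0],[0,-0.26,0.97],-1],
    [[0.2,0,0],[0,-0.12,1],-1],
    [[0,0,0],[0,-0.1,1],-1],
    [[0,0,0],[0,-0.1,1],-1],
    [[0,0,0],[0,-0.1,1],-1],
    [[0,0,0],[0,-0.1,1],-1],
    [[0,0,0],[0,0,0],-1]
  ]
}}

```text
time_s: 28.3
tcp_pos: [0.4882, 0.1674, 0.1049]
tool_rot: [-1.226, 1.188, 1.207]
ft_force: [-0.4, -0.7, -0.6]
finger_gap: 0.014
```

```bash
python3 -c "
from h import *
go(.480,.163,.05,92.3)"
```

```text
t 28.3 tcp [0.4882 0.1674 0.1049] gap 0.014 F [-0.4 -0.7 -0.6]
[[ 0.018 -1.    -0.014]
 [ 0.002 -0.014  1.   ]
 [-1.    -0.018  0.002]]
jaw head 90.8 q [ 0.33  0.23 -0.46  0.86 -0.    0.32] shift units [ 2.19  0.37 -0.17]
turn units rx -0.19 level corr (ry,rz) [0.   0.01 0.13]
```

Emit:
{"fn": "arm_command", "kwargs": {
  "commands": [
    [[-0.19,0,0.13],[0.7,0.37,-0.17],-1],
    [[0,0,0],[0.8,0,0],-1],
    [[0,0,0],[0.6,0,0],-1],
    [[0,0,0],[0,0,0],-1]
  ]
}}

```text
time_s: 28.8
tcp_pos: [0.4762, 0.1593, 0.0489]
tool_rot: [-1.237, 1.193, 1.243]
ft_force: [-0.4, -0.4, 0.1]
finger_gap: 0.0144
```

```bash
python3 -c "
from h import *
go(.480,.163,.0185,92.3);snap('wrist','w16')"
```

```text
t 28.8 tcp [0.4762 0.1593 0.0489] gap 0.0144 F [-0.4 -0.4  0.1]
[[-0.005 -0.999 -0.041]
 [-0.    -0.041  0.999]
 [-1.     0.005 -0.   ]]
jaw head 92.4 q [ 0.32  0.29 -0.53  0.76  0.    0.28] shift units [ 1.22 -0.16  0.14]
turn units rx 0.01 level corr (ry,rz) [ 0.   -0.   -0.04]
```

View pics/w16.png

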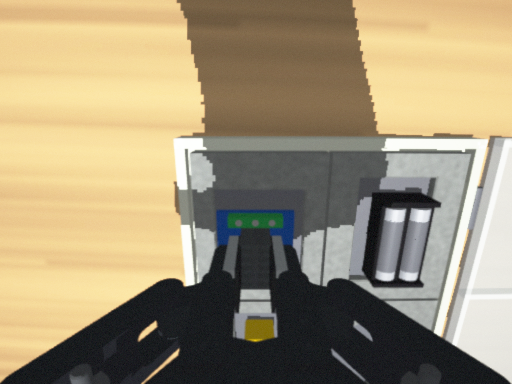

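Emit:
{"fn": "arm_command", "kwargs": {
  "commands": [
    [[0,0,-0.04],[0.55,-0.18,0.17],-1],
    [[0,0,0],[0.35,0,0],-1],
    [[0,0,0],[0.25,0,0],-1],
    [[0,0,0],[0.12,0,0],-1]
  ]
}}

```text
time_s: 29.35
tcp_pos: [0.4825, 0.1645, 0.0181]
tool_rot: [-1.241, 1.186, 1.237]
ft_force: [-14.0, -3.8, 43.6]
finger_gap: 0.0142
```

```bash
python3 -c "
from h import *
go(.480,.163,.0185,92.3);snap('wrist','w17')"
```

```text
t 29.35 tcp [0.4825 0.1645 0.0181] gap 0.0142 F [-14.   -3.8  43.6]
[[ 0.004 -0.999 -0.041]
 [ 0.001 -0.041  0.999]
 [-1.    -0.004  0.001]]
jaw head 92.4 q [ 0.33  0.33 -0.55  0.68 -0.    0.29] shift units [-0.02  0.1  -0.06]
turn units rx 0.01 level corr (ry,rz) [-0.    0.01  0.03]
```

View pics/w17.png

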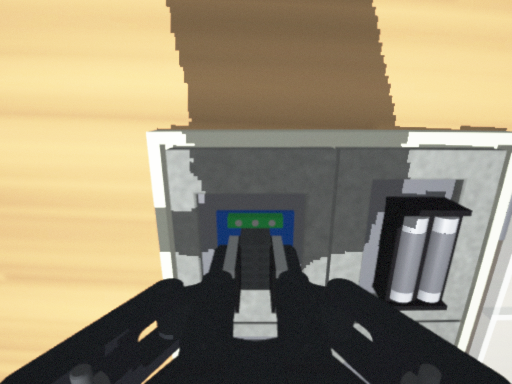

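Board touches down (44 N, z 0.018, inside the recess). Release, lift.

Emit:
{"fn": "arm_command", "kwargs": {
  "commands": [
    [[0,0,0],[0,0,0],-1],
    [[0,0,0],[0,0,0],-0.5],
    [[0,0,0],[0,0,0],-0.3],
    [[0,0,0],[0,0,0],-0.2],
    [[0,0,0],[-0.4,0,0],-0.2],
    [[0,0,0],[-0.8,0,0],-0.2],
    [[0,0,0],[-1,0,0],-0.2],
    [[0,0,0],[-1,0,0],-0.2],
    [[0,0,0],[-1,0,0],0],
    [[0,0,0],[-1,0,0],0]
  ]
}}

```text
time_s: 30.65
tcp_pos: [0.4809, 0.1641, 0.1534]
tool_rot: [-1.241, 1.188, 1.239]
ft_force: [0.8, -0.0, 0.2]
finger_gap: 0.0428
```

```bash
python3 -c "
from h import *
go(.594,-.336,.13,13);snap('wrist','w18')"
```

```text
t 30.65 tcp [0.4809 0.1641 0.1534] gap 0.0428 F [ 0.8 -0.   0.2]
[[ 0.002 -0.999 -0.042]
 [ 0.    -0.042  0.999]
 [-1.    -0.002  0.   ]]
jaw head 92.4 q [ 0.33  0.19 -0.39  0.99 -0.    0.29] shift units [  0.94  -3.68 -20.17]
turn units rx 9.92 level corr (ry,rz) [-0.    0.    0.01]
```

View pics/w18.png

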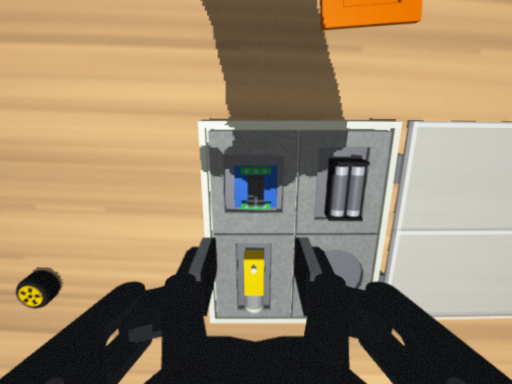

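Emit:
{"fn": "arm_command", "kwargs": {
  "commands": [
    [[1,0,0],[0,-0.19,-0.98],0.5],
    [[1,0,0],[0,-0.33,-0.95],1],
    [[1,0,0],[0,-0.45,-0.89],1],
    [[1,0,0],[0,-0.57,-0.82],1],
    [[1,0,0],[0,-0.68,-0.73],1],
    [[1,0,0],[0,-0.78,-0.63],1],
    [[1,0,0],[0,-0.86,-0.52],1],
    [[1,0,0],[0,-0.92,-0.39],1],
    [[1,0,0],[0,-0.97,-0.26],1],
    [[0,0,0],[0,-1,-0.12],1],
    [[0,0,0],[0,-1,-0.12],1],
    [[0,0,0],[0,-1,-0.12],1],
    [[0,0,0],[0,-1,-0.12],1],
    [[0,0,0],[0,-1,-0.12],1],
    [[0,0,0],[0,-1,-0.12],1],
    [[0,0,0],[0,-1,-0.12],1],
    [[0,0,0],[0,-1,-0.12],1],
    [[0,0,0],[0,-1,-0.12],1],
    [[0,0,0],[0,0,0],1]
  ]
}}

```text
time_s: 33.08
tcp_pos: [0.5798, -0.2926, 0.1651]
tool_rot: [-0.246, 1.54, 0.247]
ft_force: [0.3, 0.7, 0.5]
finger_gap: 0.0851
```

```bash
python3 -c "
from h import *
go(.594,-.336,.13,20)"
```

```text
t 33.075 tcp [ 0.5798 -0.2926  0.1651] gap 0.0851 F [0.3 0.7 0.5]
[[ 0.016 -0.31   0.951]
 [ 0.003  0.951  0.31 ]
 [-1.    -0.002  0.016]]
jaw head 18.0 q [-0.47  0.43 -0.04  1.09  0.01  0.78] shift units [ 1.41 -1.82 -0.02]
turn units rx -0.24 level corr (ry,rz) [-0.    0.12  0.02]
```

Emit:
{"fn": "arm_command", "kwargs": {
  "commands": [
    [[0,0.12,0],[0.8,-1,0],1],
    [[0,0,0],[0.8,-0.85,0],1],
    [[0,0,0],[0.6,0,0],1],
    [[0,0,0],[0,0,0],1]
  ]
}}

```text
time_s: 33.58
tcp_pos: [0.5945, -0.3352, 0.1093]
tool_rot: [-0.249, 1.557, 0.248]
ft_force: [-0.0, 0.3, -0.3]
finger_gap: 0.0857
```

```bash
python3 -c "
from h import *
go(.594,-.336,.05,18);snap('wrist','w19')"
```

```text
t 33.575 tcp [ 0.5945 -0.3352  0.1093] gap 0.0857 F [-0.   0.3 -0.3]
[[ 0.    -0.311  0.95 ]
 [-0.     0.95   0.311]
 [-1.    -0.    -0.   ]]
jaw head 18.1 q [-0.51  0.53 -0.    1.03 -0.    0.74] shift units [ 2.37 -0.02 -0.03]
turn units rx 0.02 level corr (ry,rz) [ 0. -0.  0.]
```

View pics/w19.png

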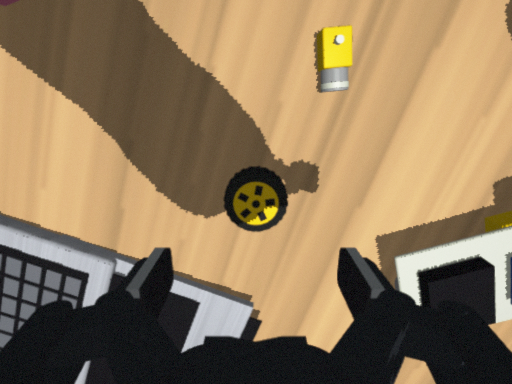

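```bash
python3 -c "
from h import *
d=load('w19'); f=lambda u,v,z:np.round(px(d,u,v,z)[:2],4)
print('wheel',f(256.5,202.5,.027),'car',f(397,258,.04),f(400,300,.04),'laptop',f(252,300,.02),f(250,300,.05),f(125,255,.02))
s,R=st()
for p in [f(397,258,.04),f(252,300,.02),f(125,255,.02)]: print((R.T@(np.r_[p,0]-s['tcp_pos']))[1:])
"
```

```text
wheel [ 0.5945 -0.335 ] car [ 0.721  -0.3408] [ 0.7432 -0.378 ] laptop [ 0.6224 -0.4332] [ 0.6139 -0.4116] [ 0.4965 -0.4234]
t 33.625 tcp [ 0.5951 -0.3355  0.1103] gap 0.0853 F [-0.7  1.2  0.1]
[[ 0.001 -0.311  0.95 ]
 [-0.001  0.95   0.311]
 [-1.    -0.001  0.001]]
[-0.04412494  0.11791668]
[-0.1012258  -0.00455459]
[-0.05270709 -0.12114257]
```

Emit:
{"fn": "arm_command", "kwargs": {
  "commands": [
    [[0,0,0],[0.9,0,0],1],
    [[0,0,0],[0.9,0,0],1],
    [[0,0,0],[0.9,0,0],1],
    [[0,0,0],[0.6,0,0],1],
    [[0,0,0],[0,0,0],1]
  ]
}}

```text
time_s: 34.25
tcp_pos: [0.5982, -0.3331, 0.0322]
tool_rot: [-0.255, 1.549, 0.247]
ft_force: [-0.6, 0.1, 0.1]
finger_gap: 0.0854
```

```bash
python3 -c "
from h import *
go(.5945,-.335,.006,18)"
```

```text
t 34.25 tcp [ 0.5982 -0.3331  0.0322] gap 0.0854 F [-0.6  0.1  0.1]
[[ 0.008 -0.315  0.949]
 [-0.004  0.949  0.315]
 [-1.    -0.006  0.007]]
jaw head 18.4 q [-0.51  0.59 -0.09  0.88  0.    0.74] shift units [ 1.05 -0.02 -0.17]
turn units rx 0.05 level corr (ry,rz) [-0.    0.05  0.04]
```

Emit:
{"fn": "arm_command", "kwargs": {
  "commands": [
    [[0.05,0.05,0.04],[0.6,0,-0.17],1],
    [[0,0,0],[0.45,0,-0.02],0.8],
    [[0,0,0],[0.05,0,0],0.5],
    [[0,0,0],[0,0,0],0],
    [[0,0,0],[0,0,0],-1],
    [[0,0,0],[0,0,0],-1],
    [[0,0,0],[0,0,0],-1]
  ]
}}

```text
time_s: 35.12
tcp_pos: [0.5956, -0.3359, 0.0065]
tool_rot: [-0.248, 1.554, 0.243]
ft_force: [0.0, 0.2, -1.0]
finger_gap: 0.0519
```

```bash
python3 -c "
from h import *
go(.5945,-.335,.006,18);snap('wrist','w20')"
```

```text
t 35.125 tcp [ 0.5956 -0.3359  0.0065] gap 0.0519 F [ 0.   0.2 -1. ]
[[ 0.003 -0.308  0.951]
 [-0.003  0.951  0.308]
 [-1.    -0.004  0.002]]
jaw head 17.9 q [-0.51  0.62 -0.11  0.84 -0.    0.74] shift units [ 0.02  0.05 -0.03]
turn units rx -0.01 level corr (ry,rz) [0.   0.02 0.03]
```

View pics/w20.png

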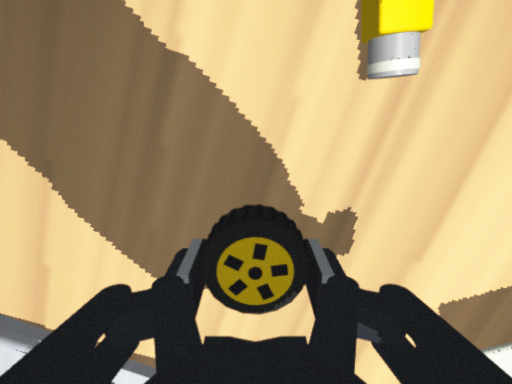

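Emit:
{"fn": "arm_command", "kwargs": {
  "commands": [
    [[0,0,0],[-0.5,0,0],-1],
    [[0,0,0],[-0.9,0,0],-1],
    [[0,0,0],[-1,0,0],-1],
    [[0,0,0],[-1,0,0],-1],
    [[0,0,0],[-1,0,0],-1],
    [[0,0,0],[-0.3,0.6,0.2],-1],
    [[0,0,0],[0,0.96,0.29],-1],
    [[0,0,0],[0,0.96,0.29],-1],
    [[0,0,0],[0,0.96,0.29],-1],
    [[0,0,0],[0,0.96,0.29],-1],
    [[0,0,0],[0,0.96,0.29],-1],
    [[0,0,0],[0,0.96,0.29],-1],
    [[0,0,0],[0,0.96,0.29],-1],
    [[0,0,0],[0,0.96,0.29],-1],
    [[0,0,0],[0,0.96,0.29],-1],
    [[0,0,0],[0,0.96,0.29],-1],
    [[0,0,0],[0,0.96,0.29],-1],
    [[0,0,0],[0,0.96,0.29],-1],
    [[0,0,0],[0,0.96,0.29],-1]
  ]
}}

```text
time_s: 37.55
tcp_pos: [0.5705, 0.0406, 0.1175]
tool_rot: [-0.251, 1.574, 0.263]
ft_force: [-0.8, 0.4, -0.5]
finger_gap: 0.0517
```

```bash
python3 -c "
from h import *
go(.586,.257,.12,18)"
```

```text
t 37.55 tcp [0.5705 0.0406 0.1175] gap 0.0517 F [-0.8  0.4 -0.5]
[[-0.019 -0.321  0.947]
 [ 0.004  0.947  0.321]
 [-1.     0.011 -0.017]]
jaw head 18.7 q [ 0.07  0.35 -0.27  0.97  0.01  1.31] shift units [-0.07  8.    3.36]
turn units rx 0.09 level corr (ry,rz) [-0.   -0.12 -0.08]
```

Emit:
{"fn": "arm_command", "kwargs": {
  "commands": [
    [[0.09,-0.12,-0.08],[-0.05,0.95,0.4],-1],
    [[0,0,0],[0,0.95,0.4],-1],
    [[0,0,0],[0,0.95,0.4],-1],
    [[0,0,0],[0,0.95,0.4],-1],
    [[0,0,0],[0,0.95,0.4],-1],
    [[0,0,0],[0,0.95,0.4],-1],
    [[0,0,0],[0,0.95,0.4],-1],
    [[0,0,0],[0,0.9,0.4],-1],
    [[0,0,0],[0,0,0],-1]
  ]
}}

```text
time_s: 38.67
tcp_pos: [0.5669, 0.2641, 0.1074]
tool_rot: [-0.26, 1.575, 0.258]
ft_force: [0.4, 0.1, -0.7]
finger_gap: 0.0521
```

```bash
python3 -c "
from h import *
go(.586,.257,.05,18)"
```

```text
t 38.675 tcp [0.5669 0.2641 0.1074] gap 0.0521 F [ 0.4  0.1 -0.7]
[[-0.019 -0.323  0.946]
 [-0.005  0.946  0.323]
 [-1.     0.002 -0.02 ]]
jaw head 18.9 q [ 0.43  0.45 -0.14  1.    0.    1.68] shift units [ 2.28 -0.52  0.68]
turn units rx 0.11 level corr (ry,rz) [ 0.   -0.14 -0.01]
```

Emit:
{"fn": "arm_command", "kwargs": {
  "commands": [
    [[0,-0.14,0],[0.6,-0.5,0.65],-1],
    [[0,0,0],[0.8,0,0],-1],
    [[0,0,0],[0.7,0,0],-1],
    [[0,0,0],[0,0,0],-1]
  ]
}}

```text
time_s: 39.17
tcp_pos: [0.5805, 0.2571, 0.0505]
tool_rot: [-0.261, 1.561, 0.26]
ft_force: [-0.7, 0.1, -1.1]
finger_gap: 0.052
```

```bash
python3 -c "
from h import *
go(.586,.257,.0135,18);snap('wrist','w21')"
```

```text
t 39.175 tcp [0.5805 0.2571 0.0505] gap 0.052 F [-0.7  0.1 -1.1]
[[-0.006 -0.326  0.945]
 [-0.002  0.945  0.326]
 [-1.     0.    -0.006]]
jaw head 19.0 q [ 0.42  0.5  -0.2   0.88  0.    1.66] shift units [ 1.48 -0.08  0.21]
turn units rx 0.13 level corr (ry,rz) [ 0.   -0.04 -0.  ]
```

View pics/w21.png

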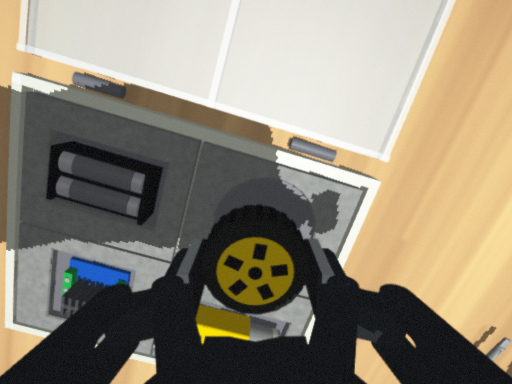

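Emit:
{"fn": "arm_command", "kwargs": {
  "commands": [
    [[0,-0.04,0],[0.6,-0.05,0.2],-1],
    [[0,0,0],[0.45,0,0],-1],
    [[0,0,0],[0.25,0,0],-1],
    [[0,0,0],[0.2,0,0],-1]
  ]
}}

```text
time_s: 39.72
tcp_pos: [0.5879, 0.2583, 0.0131]
tool_rot: [-0.259, 1.551, 0.261]
ft_force: [-0.1, 0.5, -0.1]
finger_gap: 0.0519
```

```bash
python3 -c "
from h import *
go(.586,.257,.0135,18);snap('wrist','w22')"
```

```text
t 39.725 tcp [0.5879 0.2583 0.0131] gap 0.0519 F [-0.1  0.5 -0.1]
[[ 0.004 -0.326  0.945]
 [ 0.002  0.945  0.326]
 [-1.     0.001  0.004]]
jaw head 19.0 q [ 0.41  0.55 -0.22  0.8   0.    1.65] shift units [-0.02 -0.03 -0.09]
turn units rx 0.13 level corr (ry,rz) [ 0.    0.03 -0.  ]
```

View pics/w22.png

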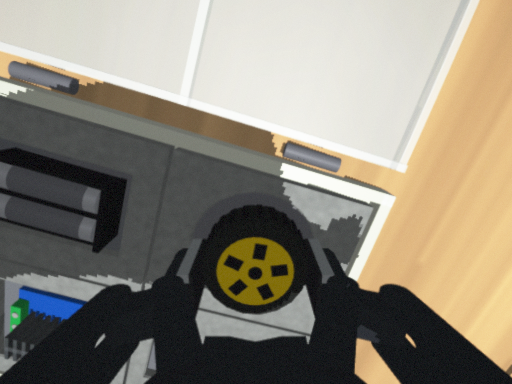

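Emit:
{"fn": "arm_command", "kwargs": {
  "commands": [
    [[0,0,0],[0.12,0,-0.08],-1],
    [[0,0,0],[0.1,0,0],-1]
  ]
}}

```text
time_s: 40.02
tcp_pos: [0.588, 0.2585, 0.0126]
tool_rot: [-0.258, 1.546, 0.262]
ft_force: [-9.0, -3.7, 20.6]
finger_gap: 0.052
```

Contact. Release and lift, then go well clear.

Emit:
{"fn": "arm_command", "kwargs": {
  "commands": [
    [[0,0,0],[0,0,0],-1],
    [[0,0,0],[0,0,0],0.4],
    [[0,0,0],[0,0,0],0.5],
    [[0,0,0],[0,0,0],0.6],
    [[0,0,0],[-0.4,0,0],0.6],
    [[0,0,0],[-0.8,0,0],0.6],
    [[0,0,0],[-1,0,0],0.6],
    [[0,0,0],[-1,0,0],0.6],
    [[0,0,0],[-1,0,0],0.6],
    [[0,0,0],[-1,0,0],0.6],
    [[0,0,0],[-0.5,-1,0],0.6],
    [[0,0,0],[0,-1,0],0.6],
    [[0,0,0],[0,-1,0],0.6],
    [[0,0,0],[0,-1,0],0.6],
    [[0,0,0],[0,-1,0],0.6],
    [[0,0,0],[0,-1,0],0.6],
    [[0,0,0],[0,0,0],0.6]
  ]
}}

```text
time_s: 42.15
tcp_pos: [0.6385, 0.1131, 0.1686]
tool_rot: [-0.259, 1.539, 0.264]
ft_force: [0.1, -0.2, 0.5]
finger_gap: 0.0683
```

```bash
python3 -c "
from h import *
st();snap('wrist','w23');snap('scene','s23');crop('s23',260,130,400,260,5,'s23a');snap('top','t23')"
```

```text
t 42.15 tcp [0.6385 0.1131 0.1686] gap 0.0683 F [ 0.1 -0.2  0.5]
[[ 0.015 -0.327  0.945]
 [ 0.006  0.945  0.327]
 [-1.     0.001  0.016]]
```

View pics/w23.png

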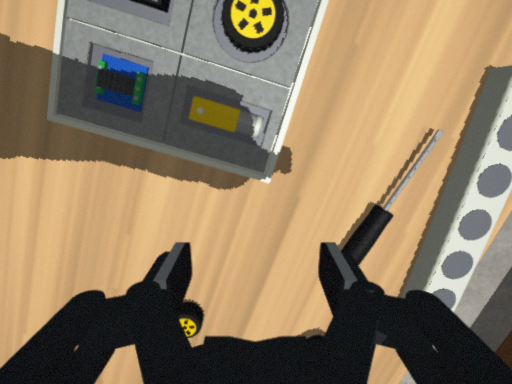

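View pics/s23a.png

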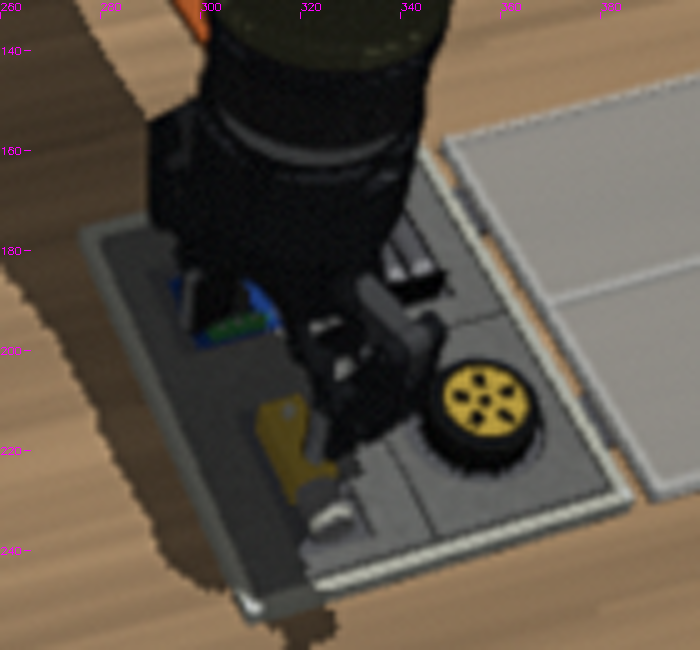

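View pics/t23.png

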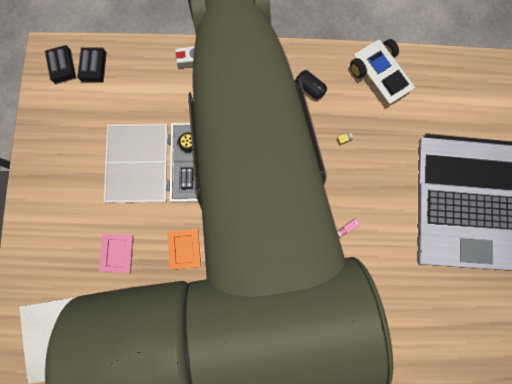

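Emit:
{"fn": "arm_command", "kwargs": {
  "commands": [
    [[0,0,0],[-0.5,-1,0],0.6],
    [[0,0,0],[-0.5,-1,0],0.6],
    [[0,0,0],[0,-1,0],0.6],
    [[0,0,0],[0,-1,0],0.6],
    [[0,0,0],[0,-1,0],0.6],
    [[0,0,0],[0,-1,0],0.6],
    [[0,0,0],[0,-1,0],0.6],
    [[0,0,0],[0,-1,0],0.6],
    [[0,0,0],[0,-1,0],0.6],
    [[0,0,0],[0,-1,0],0.6],
    [[0,0,0],[0,0,0],0.6],
    [[0,0,0],[0,0,0],0.6]
  ]
}}

```text
time_s: 43.8
tcp_pos: [0.724, -0.1283, 0.192]
tool_rot: [-0.263, 1.541, 0.274]
ft_force: [-0.4, -0.4, 0.1]
finger_gap: 0.0684
```

```bash
python3 -c "
from h import *
st();snap('scene','s24');crop('s24',260,130,400,260,5,'s24a');snap('top','t24');crop('t24',160,115,250,210,6,'t24a')"
```

```text
t 43.8 tcp [ 0.724  -0.1283  0.192 ] gap 0.0684 F [-0.4 -0.4  0.1]
[[ 0.012 -0.336  0.942]
 [ 0.009  0.942  0.336]
 [-1.     0.004  0.014]]
```

View pics/s24a.png

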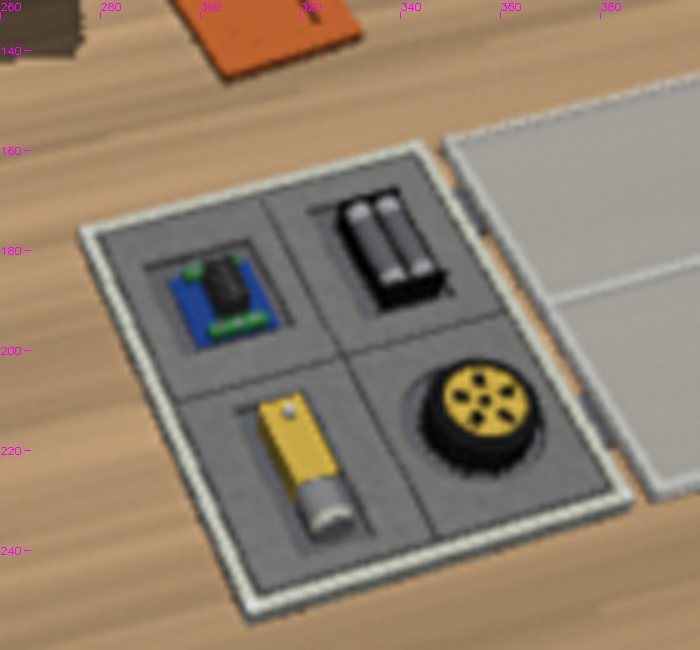

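View pics/t24a.png

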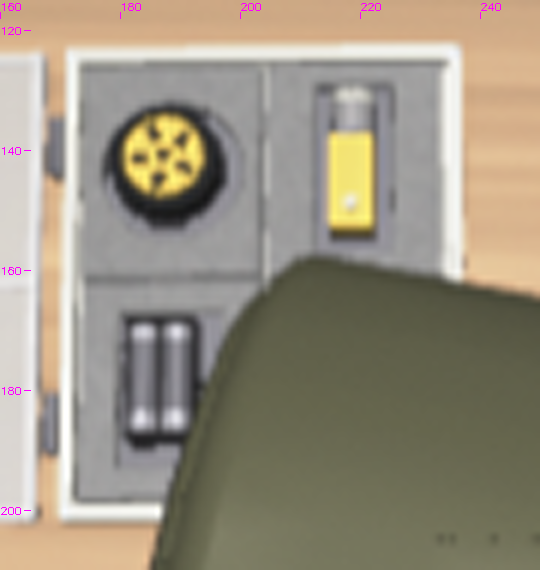

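```bash
python3 -c "
from h import *
a=load('t24');b=load('s24')
T=lambda p:(p[0]/6+160,p[1]/6+115); S=lambda p:(p[0]/5+260,p[1]/5+130)
for n,p,q in [('cell NE',(143,332),(422,266)),('cell',(175,332),(391,273)),('cell',(140,420),(388,205)),('cell',(176,418),(358,211)),('hub',(162,155),(486,400)),('stub',(349,201),(290,409))]:
    r1,c1=ray(a,*T(p));r2,c2=ray(b,*S(q)); M=np.c_[r1,-r2];s=np.linalg.lstsq(M,c2-c1,rcond=None)[0];x=c1+s[0]*r1;y=c2+s[1]*r2;print(n,np.round((x+y)/2,4),round(np.linalg.norm(x-y)*1000,1))
# start positions of look-alikes vs now
crop('t24',285,120,410,245,5,'t24b')
crop('s24',100,200,250,320,5,'s24b')
"
```

```text
cell NE [0.5014 0.2645 0.0249] 0.3
cell [0.5016 0.2483 0.0251] 1.7
cell [0.4585 0.2638 0.0234] 0.4
cell [0.4596 0.2462 0.0256] 0.2
hub [0.5886 0.2594 0.0307] 0.4
stub [0.5681 0.1674 0.0307] 0.4
```

View pics/s24b.png

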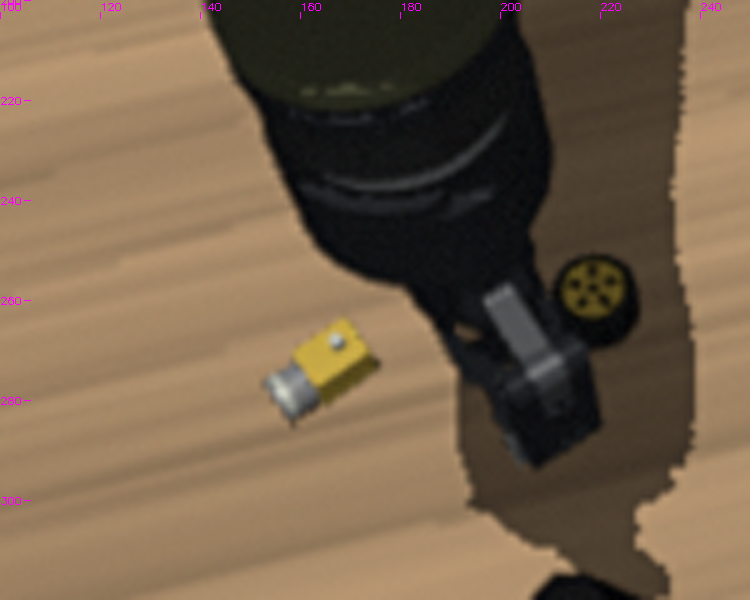

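```bash
python3 -c "
from workcell import bot
print(bot.job_done())"
```

```text
the job is handed in; nothing more can be done
None
```

All four kit parts are back in their own recesses, flat and released. I handed the job in at about 44 s, with the arm stopped clear of everything. The hand-in call reports no verdict, so the judged result isn't known here.

- **Placing:** I pressed each part gently onto the recess floor before letting go. For the motor, board and wheel the touch-down force read 34 N, 44 N and 21 N. The battery showed no force reading; I judged it down because it stopped descending.
- **Last checks:** I compared points on the battery, wheel and motor between the top and scene cameras. They put the battery's and wheel's undersides 3–4 mm above the table and the battery level, about where the recess floor should be. The motor worked out about level with the floor. Centres were 2–5 mm from my estimates of the recess centres. The board was hidden from the top camera, so I only confirmed by eye in the scene and wrist pictures that it is seated.
- **Disagreement:** the arm's own height at touch-down suggested a floor at about 7 mm, a few millimetres above the 3–4 mm from the cameras. In the pictures every part sits below its recess rim.
- **Look-alikes:** the small wheel and short motor were not touched. They appear where they started in the final scene picture.

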